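# Wedge the bread case door shut

### The arm

A 7-joint arm with a two-finger parallel gripper is mounted at the origin on the work surface. World frame = base frame: x ahead of the robot, y to its left, z up, the work surface at z = 0. Lengths are in m, angles in rad, forces in N, time in s.
With the tool pointing down it reaches from about 0.4 to 0.85 m from the base axis. Payload 6.9 kg.
Tool frame: the origin (TCP) lies at the very end of the fingers, on their centre line; the grasp point (between the pads) lies manip.hold_point_z behind it (manip.hold_point_z is the distance from the TCP to the grasp point, in m); z points along the fingers, x is the direction in which the jaws open and shut, and the axes are right-handed (so a half turn about z gives the same grasp; the last joint's range is limited). The gripper opens to 85 mm and grips with 20 to 120 N. Pads are 22 mm wide; open, the fingers measure 114 mm over their backs; the gripper's body (76 mm by 85 mm) begins 54 mm behind the grasp point. The pads swing forward as they close: fully open they stand 13 mm farther back than shut.
Start: joints at [1.312, 0.507, -0.238, 1.5, 0.126, 1.149, -0.155], TCP at [0.222, -0.584, 0.231] pointing down, gripper open.
Joint ranges: [-3.08, 3.08], [-0.24, 2.05], [-1.43, 1.35], [0, 2.5], [-1.52, 4.66], [0.17, 1.96], [-2.89, 2.89]. Speed limits (rad/s): [2.39, 2.39, 3.14, 3.14, 3.14, 3.14, 3.14].

### API

Orientations are given as [roll, pitch, yaw] about the fixed x, y, z axes, in that order (R = Rz(yaw) Ry(pitch) Rx(roll)).
In Python, from cell import status, optics, ticket, manip gives the robot as it stands.
- The arm moves only by the shell command python3 -m handwheel 'ROWS' [FORCE]. ROWS is a JSON object of lists of equal length, an entry for each row: "delta_rot": the turn, a rotation vector about the tool's x, y, z in degrees, a list of three; "linear": the shift along the tool's x, y, z in mm, a list of three; "fingers": the opening, from 0 (shut) to 1 (fully open). In form: {"delta_rot": [[rx, ry, rz], ...], "linear": [[x, y, z], ...], "fingers": [fingers, ...]}. A call has 1 to 10 rows; each row shifts and turns the commanded pose from where the row before left it, along the tool's axes as they then stand; what a row does not reach is not made up. A row lasts 1/12 s, in which the tool goes at most 41.7 mm and 7.16 degrees, less where a joint would pass 70% of its speed; a pose out of reach is approached as far as the arm can. A call with a gripper value outside its range is refused whole. The fingers move at their own pace and stop on an object; FORCE is the grip in N (left out, the last holds). Time passes only in rows, so rows that do not move let the fingers close. It gives the time, the measured TCP pose, the force and the opening at its end, in the units of the state.
- status.get_state(): the state, without advancing time (a new reading comes with each control period).
- optics.read_camera(name): name is "scene" or "top" or "wrist"; returns a dict with "image" (384x512x3 uint8, blue, green, red), "z_map" (384x512 float32, m along the optical axis (not along the pixel's ray), 0 where there is no reading), "fx", "fy", "cx", "cy" (pixels), "distortion" ([k1, k2, p1, p2, k3] as OpenCV has them; the pictures are not rectified), "R" (3x3) and "t" (3): a world point X has camera coordinates R X + t. Camera axes: x right, y down, z forward; pixel columns grow to the right and rows downward; lengths in m; the calibration is good to about 2 mm. A picture is of the moment at which its call begins.
- ticket.hand_in(): hands the job in, once; it reports no verdict.
The state is a dict: "time_s": time; "joint_positions": joint angles; "joint_velocities": joint speeds; "joint_efforts": joint torques, N m; "eef_pos": TCP position; "tool_rot": TCP orientation; "contact_force": force on the tool from outside, world axes, zero at the start; "torque": the same for the moment, N m; "gripper_width": opening from 0.0 (shut) to 1.0 (fully open).
Only numpy, scipy, OpenCV 4.12 (cv2) and the standard library are available. Lean on these libraries where they do the work, as an engineer would, in place of code of your own. Each camera call takes 0.05 s, during which the arm holds its last target.

### The job

The catch of the bread case on the shop counter is broken and its door hangs ajar. Take the orange wedge out of its holder, lay it flat on the counter and let go of it; then take it again by its thick end, and with the door fully shut drive its thin end under the door's lower edge, tapping until it is jammed tight and holds the door shut by itself. Leave the jar, the can and the onion where they stand.

Things in the scene. Friction and masses are not known exactly. Their poses are not given: they have to be found in the camera images.
- wedge_center (a point): Centre of the orange hard wedge: some 85 g, 120 mm long, 40 mm wide, 30 mm thick at the heel tapering evenly to 4 mm at the toe. Its x axis points from heel to toe along the flat base, y across the two flat parallel sides, z from base to slope. The point is midway along length and width, 8.5 mm above the base. At the start it stands toe down in the holder. Either large face may lie down in use.
- wedge_toe (a point): Middle of the wedge's thin end (toe), 60 mm from the centre along the wedge's x axis, 2 mm above its base. Driven under the door with a push of about 15 N the wedge jams and stays.
- wedge_heel (a point): Middle of the wedge's thick end face (heel), 60 mm from the centre against the wedge's x axis, 15 mm above its base. At the start the heel is on top, about 126 mm above the counter, the upper 65 mm or so of the wedge sticking out of the holder.
- holder: Grey holder fixed to the counter: an upright open-topped pocket, 26 mm (its x) by 58 mm (its y) outside, 55 mm high, walls 4 mm, on a foot plate 110 x 100 x 6 mm. Origin: centre of its underside. Its x axis points roughly away from the robot; the wedge stands in it with the flat base towards -x and its width along y.
- case_front (a point): Point of the fixed, clear-sided bread case (300 mm deep, 360 wide, 180 high): in the plane of the shut door's outer face, midway along its width, at the height of the door's lower edge. x points level into the case, square to the front; y along the front to the hinge side. The gap under the door is 12 to 16 mm, differing from case to case; behind it, under the case, 150 mm is free.
- door_free_edge (a point): Lower outer corner of the door at its free (handle) edge. The door is 350 mm wide, 156 high, 16 thick: a clear pane in an aluminium frame, bottom rail 36 mm high. A black vertical bar handle stands 31 mm off the face, 14 mm from the free edge, 55 to 125 mm above the door's lower edge.
- door_hinge (a point): Lower end of the door's vertical hinge axis, which runs through the middle of the door's thickness at the side of the case far from the robot.
- door (a joint): Angle of the door in rad: 0 fully shut (against its stop), growing as it swings out over the counter. It turns easily and stays where it is left.
- jar_center (a point): Centre of an amber jar with yellow cap, 60 mm across, 90 mm high, standing on the counter. Not to be disturbed.
- can_center (a point): Centre of a can with a green band, 66 mm across, 85 mm high, standing on the counter. Not to be disturbed.
- onion_center (a point): Centre of an onion, 66 mm across, 68 mm high, on the counter; the point lies 30 mm above the counter. Not to be disturbed.
Not all that is in view belongs to the job. There is more than one size of the part that bears wedge_center; the job needs the largest.

How it is judged:
By the outcome, as a careful person would: the job done as asked, in the order asked, and still so for the second after the job is handed in, with the robot touching nothing.
It also fails if it takes over 72 s, if anything falls off the work surface, if the arm or the gripper's body presses on something with over 40 N, if the wrist force passes 120 N, or if a joint passes its speed limit or range.

## Working session

There is one attempt and no reset: what is moved stays moved. The work goes in short steps, Python scripts to look and compute and a shell command to move; the robot and the scene stay as the last step left them, time stands still between calls to the robot, and variables do not carry over. Pictures are saved under pics/ and viewed, and the job is handed in when it is done.

```bash
ls; mkdir -p pics; cat > h.py <<'E'
import numpy as np, cv2
from cell import status, optics, ticket, manip
from scipy.spatial.transform import Rotation as Ro
def cam(n,save=None):
    c=optics.read_camera(n)
    if save: cv2.imwrite('pics/'+save,c['image'])
    np.savez('/tmp/'+n+'.npz',**{k:np.array(v) for k,v in c.items()})
    return c
def load(n): return dict(np.load('/tmp/'+n+'.npz'))
def px2w(c,u,v,z=None):
    """pixel->world with depth (z None) or on plane z"""
    K=np.array([[c['fx'],0,c['cx']],[0,c['fy'],c['cy']],[0,0,1]],float)
    p=cv2.undistortPoints(np.array([[[u,v]]],float),K,np.array(c['distortion'],float))[0,0]
    d=np.array([p[0],p[1],1.]);R=np.array(c['R']);t=np.array(c['t'])
    if z is None:
        X=d*c['z_map'][int(round(v)),int(round(u))]
        return R.T@(X-t)
    o=-R.T@t; w=R.T@d
    return o+w*(z-o[2])/w[2]
def cloud(c):
    K=np.array([[c['fx'],0,c['cx']],[0,c['fy'],c['cy']],[0,0,1]],float)
    h,w=c['z_map'].shape
    uu,vv=np.meshgrid(np.arange(w),np.arange(h))
    p=cv2.undistortPoints(np.stack([uu,vv],-1).reshape(-1,1,2).astype(float),K,np.array(c['distortion'],float))[:,0]
    X=np.c_[p,np.ones(len(p))]*c['z_map'].reshape(-1,1)
    return ((X-c['t'])@np.array(c['R'])).reshape(h,w,3)
def w2px(c,X):
    K=np.array([[c['fx'],0,c['cx']],[0,c['fy'],c['cy']],[0,0,1]],float)
    return cv2.projectPoints(np.array(X,float).reshape(-1,1,3),cv2.Rodrigues(np.array(c['R'],float))[0],np.array(c['t'],float),K,np.array(c['distortion'],float))[0][:,0]
def st():
    s=status.get_state()
    np.set_printoptions(precision=4,suppress=True)
    print({k:np.round(v,4).tolist() for k,v in s.items() if k not in('joint_efforts','joint_velocities')})
    return s
E
python3 - <<'E'
from h import *
st(); print(manip.hold_point_z, dir(manip),dir(status))
for n in('scene','top','wrist'): cam(n,n+'0.png')
E
```

```text
pics
{'time_s': 0.0, 'joint_positions': [1.3125, 0.5083, -0.2375, 1.5012, 0.1257, 1.1489, -0.1548], 'eef_pos': [0.2221, -0.5836, 0.2304], 'tool_rot': [3.1415, 0.0018, -1.2069], 'contact_force': [-0.5632, 0.6371, -0.8568], 'torque': [-0.0221, 0.0257, -0.003], 'gripper_width': 1.0009}
0.0187 ['IKError', '__class__', '__delattr__', '__dict__', '__dir__', '__doc__', '__eq__', '__format__', '__ge__', '__getattribute__', '__getstate__', '__gt__', '__hash__', '__init__', '__init_subclass__', '__le__', '__lt__', '__module__', '__ne__', '__new__', '__reduce__', '__reduce_ex__', '__repr__', '__setattr__', '__sizeof__', '__str__', '__subclasshook__', '__weakref__', 'hold_point_z'] ['__class__', '__delattr__', '__dict__', '__dir__', '__doc__', '__eq__', '__format__', '__ge__', '__getattribute__', '__getstate__', '__gt__', '__hash__', '__init__', '__init_subclass__', '__le__', '__lt__', '__module__', '__ne__', '__new__', '__reduce__', '__reduce_ex__', '__repr__', '__setattr__', '__sizeof__', '__str__', '__subclasshook__', '__weakref__', 'get_state']
```

View pics/scene0.png

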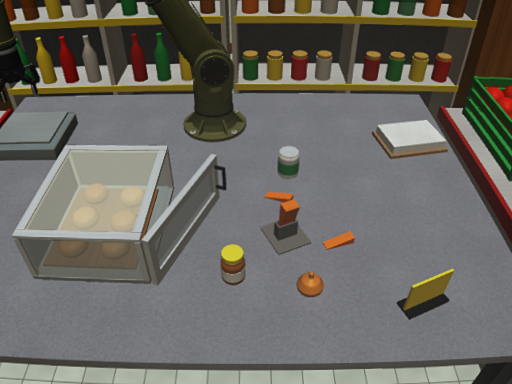

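View pics/top0.png

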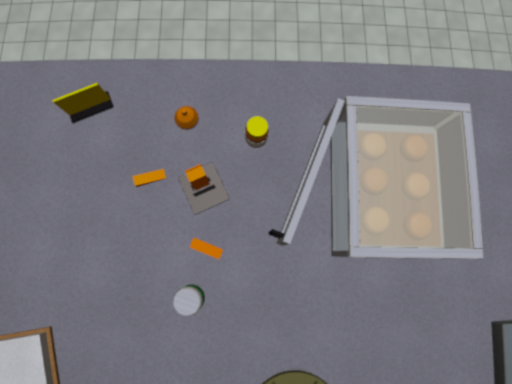

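View pics/wrist0.png

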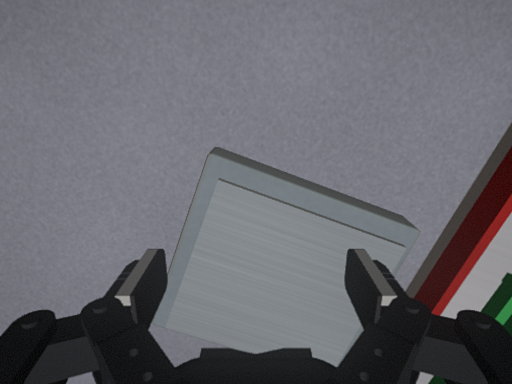

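The scene view shows the door ajar with its handle at (221,178). The wedge stands in the holder at about (287,215), and two smaller orange wedges lie loose. The top view shows the holder at (203,188), jar (257,130), onion (186,117), can (188,300) and the door from (340,105) to (287,240).

```bash
python3 - <<'E'
from h import *
c=load('top');P=cloud(c);np.set_printoptions(precision=3,suppress=True)
print('cam', -c['R'].T@c['t'])
def p(n,u,v): print(n,P[v,u])
for n,u,v in [('heel',196,174),('footTL',181,180),('jar',257,127),('onion',186,115),('can',186,301),('doorhinge',340,104),('doorfree',288,239),('handle',276,234),('caseFR top',352,104),('case near top',353,251),('counter',100,250),('slopelow',205,189),('foot1',209,207),('foot2',222,198),('cs',478,250),('cf2',468,104)]: p(n,u,v)
im=c['image'].astype(int)
# enlarged crops
cv2.imwrite('pics/t1.png',cv2.resize(c['image'][60:320,120:320],None,fx=2.2,fy=2.2,interpolation=cv2.INTER_CUBIC))
s=load('scene')
cv2.imwrite('pics/s1.png',cv2.resize(s['image'][130:310,130:360],None,fx=3.3,fy=3.3,interpolation=cv2.INTER_CUBIC))
Ps=cloud(s)
hsv=cv2.cvtColor(c['image'],cv2.COLOR_BGR2HSV)
for nm,lo,hi in [('orange',(5,180,90),(20,255,255)),('yellow',(24,180,120),(35,255,255))]:
    m=cv2.inRange(hsv,lo,hi)
    n,l,stt,cc=cv2.connectedComponentsWithStats(m)
    for i in range(1,n):
        if stt[i,4]>40:
            Q=P[l==i]; print(nm,stt[i],cc[i],Q.mean(0),'zrange',np.percentile(Q[:,2],[5,95]))
            (ce,sz,a)=cv2.minAreaRect(Q[:,:2].astype(np.float32)*1000); print('  rect',ce,sz,a)
E
```

```text
cam [0.405 0.124 0.906]
heel [0.583 0.234 0.125]
footTL [0.594 0.29  0.007]
jar [0.711 0.093 0.089]
onion [0.754 0.274 0.055]
can [0.297 0.256 0.085]
doorhinge [ 0.739 -0.094  0.169]
doorfree [0.434 0.032 0.171]
handle [0.446 0.054 0.142]
caseFR top [ 0.735 -0.118  0.179]
case near top [ 0.408 -0.104  0.178]
counter [ 0.411  0.494 -0.001]
slopelow [0.564 0.222 0.04 ]
foot1 [0.523 0.215 0.006]
foot2 [0.546 0.181 0.009]
cs [ 0.406 -0.384  0.181]
cf2 [ 0.744 -0.4    0.18 ]
orange [175 107  23  21 375] [185.939 117.117] [0.753 0.276 0.046] zrange [0.033 0.056]
  rect (756.5733032226562, 277.263427734375) (53.5875129699707, 56.088531494140625) 42.898799896240234
orange [186 165  20  18 213] [195.183 173.239] [0.585 0.236 0.125] zrange [0.122 0.128]
  rect (585.6051025390625, 236.41697692871094) (28.998727798461914, 37.09349060058594) 24.755537033081055
orange [133 170  32  16 300] [148.663 177.173] [0.599 0.372 0.015] zrange [0.004 0.019]
  rect (526.7197875976562, 253.33621215820312) (346.97454833984375, 70.96007537841797) 58.32261657714844
orange [191 238  31  20 303] [205.779 247.845] [0.418 0.22  0.012] zrange [0.004 0.02 ]
  rect (417.63958740234375, 220.10076904296875) (77.0152587890625, 24.47498893737793) 67.56951904296875
yellow [ 53  83  45  19 104] [75.067 92.067] [0.796 0.545 0.103] zrange [0.094 0.098]
  rect (632.0143432617188, 333.74273681640625) (608.5704956054688, 102.1717758178711) 52.27428436279297
yellow [247 117  21  19 323] [256.947 126.214] [0.711 0.093 0.093] zrange [0.088 0.093]
  rect (573.5170288085938, 118.63490295410156) (50.74496078491211, 332.5346984863281) 79.38409423828125
```

View pics/t1.png

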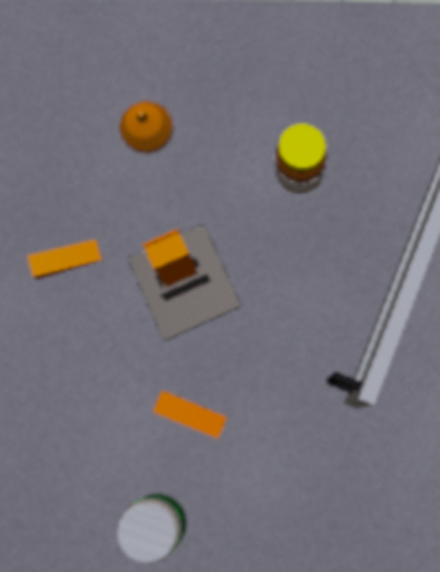

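View pics/s1.png

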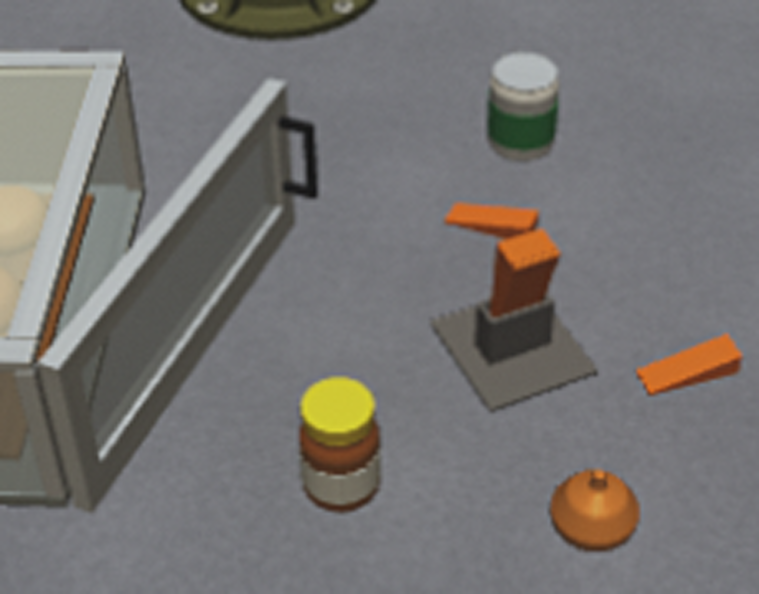

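```bash
python3 - <<'E'
from h import *
np.set_printoptions(precision=4,suppress=True)
for n in('top','scene'):
    c=load(n);P=cloud(c);im=c['image']
    hsv=cv2.cvtColor(im,cv2.COLOR_BGR2HSV)
    # foot plate: z 3..10mm around holder
    Q=P.reshape(-1,3)
    m=(abs(Q[:,0]-.57)<.11)&(abs(Q[:,1]-.23)<.1)&(Q[:,2]>.004)&(Q[:,2]<.009)
    hs=hsv.reshape(-1,3)
    m&=(hs[:,1]<80)
    F=Q[m]; print(n,'foot',len(F),cv2.minAreaRect(F[:,:2].astype(np.float32)*1000))
    m=(abs(Q[:,0]-.585)<.05)&(abs(Q[:,1]-.236)<.05)&(Q[:,2]>.118)
    F=Q[m]; print('heel',F.mean(0),np.median(F[:,2]),cv2.minAreaRect(F[:,:2].astype(np.float32)*1000))
    # door: points between z .02 and .175, region
    m=(Q[:,0]>.40)&(Q[:,0]<.78)&(Q[:,1]>-.09)&(Q[:,1]<.07)&(Q[:,2]>.162)&(Q[:,2]<.18)
    F=Q[m]; print('doortop',len(F),np.median(F[:,2]),cv2.minAreaRect(F[:,:2].astype(np.float32)*1000))
    m=(Q[:,0]>.36)&(Q[:,0]<.78)&(Q[:,1]>-.45)&(Q[:,1]<-.09)&(Q[:,2]>.172)&(Q[:,2]<.19)
    F=Q[m]; print('casetop',len(F),np.median(F[:,2]),cv2.minAreaRect(F[:,:2].astype(np.float32)*1000))
    m=(abs(Q[:,0]-.5)<.3)&(abs(Q[:,1]-.25)<.1)&(abs(Q[:,2])<.004);print('counter z',np.median(Q[m][:,2]))
    # jar, can, onion
    for nm,x,y,lo in [('jar',.711,.093,.085),('can',.297,.256,.08),('onion',.755,.277,.03)]:
        m=(np.hypot(Q[:,0]-x,Q[:,1]-y)<.06)&(Q[:,2]>lo);F=Q[m]
        print(nm,cv2.minEnclosingCircle(F[:,:2].astype(np.float32)*1000), F[:,2].max())
E
```

```text
top foot 1003 ((569.1697387695312, 230.1730194091797), (196.85166931152344, 216.65476989746094), 89.09346771240234)
heel [0.5852 0.2372 0.1253] 0.12544425431327752 ((585.8473510742188, 237.6986541748047), (30.803966522216797, 40.0969123840332), 24.226133346557617)
doortop 1124 0.17000312767607492 ((588.2877197265625, -30.14667510986328), (18.101381301879883, 349.04888916015625), 67.88253021240234)
casetop 20430 0.17739282497582937 ((572.2103271484375, -245.24496459960938), (314.96490478515625, 361.2525634765625), 88.27326965332031)
counter z 0.0006476920071349893
jar ((713.3921508789062, 93.83988952636719), 26.740005493164062) 0.0943961400557232
can ((295.07720947265625, 255.1896514892578), 31.043123245239258) 0.08986548042851251
onion ((758.2774047851562, 278.205078125), 32.14633560180664) 0.06921437082609407
scene foot 700 ((570.42578125, 228.27593994140625), (216.5238494873047, 194.2488555908203), 0.4242542088031769)
heel [0.5881 0.2365 0.1253] 0.12556571150039464 ((586.2583618164062, 237.5867156982422), (32.90544509887695, 42.25543975830078), 23.249189376831055)
doortop 792 0.17006136438493197 ((590.01123046875, -28.296836853027344), (19.665124893188477, 352.3707580566406), 67.62260437011719)
casetop 11069 0.17760038159715827 ((573.5579223632812, -244.36474609375), (311.1420593261719, 365.3892517089844), 88.79486846923828)
counter z 0.0007851964493727413
jar ((713.0541381835938, 95.3757095336914), 28.284372329711914) 0.09479421875362756
can ((297.16546630859375, 253.98654174804688), 30.883392333984375) 0.09122455143780873
onion ((762.6885986328125, 280.32080078125), 31.574989318847656) 0.07080349268408752
```

```bash
python3 -m handwheel '{"delta_rot":[[0,0,-6.8],[0,0,-6.8],[0,0,-6.8],[0,0,-6.8],[0,0,-6.8],[0,0,-6.8],[0,0,-6.8],[0,0,-6.8],[0,0,-6.8],[0,0,-6.5]],"linear":[[0,0,-12],[0,0,-12],[0,0,-12],[0,0,-12],[0,0,-12],[0,0,-12],[0,0,-12],[0,0,-12],[0,0,-5],[0,0,0]],"fingers":[0,0,0,0,0,0,0,0,0,0]}' 60; python3 -c "
from h import *
st()"
```

```text
time_s: 0.98
eef_pos: [0.2226, -0.5844, 0.3336]
tool_rot: [3.14, -0.001, -0.02]
contact_force: [-0.3, -0.1, -0.5]
gripper_width: -0.001
{'time_s': 0.9833, 'joint_positions': [1.4799, 0.4802, -0.5408, 1.3115, 0.2435, 1.413, 0.9322], 'eef_pos': [0.2226, -0.5844, 0.3336], 'tool_rot': [3.1399, -0.0008, -0.0197], 'contact_force': [-0.2799, -0.0573, -0.5036], 'torque': [0.0016, 0.0226, -0.0035], 'gripper_width': -0.001}
```

```bash
Z='[0,0,0]'; python3 -m handwheel '{"delta_rot":[[0,0,0],[0,0,0],[0,0,0],[0,0,0],[0,0,0],[0,0,0],[0,0,0],[0,0,0],[0,0,0],[0,0,0]],"linear":[[27,-30,0],[27,-30,0],[27,-30,0],[27,-30,0],[27,-30,0],[27,-30,0],[27,-30,0],[27,-30,0],[27,-30,0],[27,-30,0]],"fingers":[0,0,0,0,0,0,0,0,0,0]}'; python3 -m handwheel '{"delta_rot":[[0,0,0],[0,0,0],[0,0,0],[0,0,0],[0,0,0],[0,0,0],[0,0,0],[0,0,0],[0,0,0],[0,0,0]],"linear":[[0,-40,0],[0,-40,0],[0,-40,0],[0,-40,0],[0,-40,0],[0,-40,0],[0,-40,0],[0,-40,0],[-8,-40,0],[-15,-40,0]],"fingers":[0,0,0,0,0,0,0,0,0,0]}'
```

```text
time_s: 1.82
eef_pos: [0.5007, -0.2895, 0.3322]
tool_rot: [3.141, 0.0, -0.026]
contact_force: [-0.2, -1.3, 0.5]
gripper_width: 0.001
time_s: 2.65
eef_pos: [0.4876, 0.1102, 0.3319]
tool_rot: [-3.141, 0.0, -0.026]
contact_force: [-0.4, -0.2, 0.7]
gripper_width: 0.003
```

```bash
python3 -m handwheel '{"delta_rot":[[0,0,0],[0,0,0],[0,0,0],[0,0,0],[0,0,0],[0,0,0],[0,0,0]],"linear":[[-6,-15,0],[-6,-10,35],[0,0,40],[0,0,40],[0,0,40],[0,0,40],[0,0,10]],"fingers":[0,0,0,0,0,0,0]}'; python3 -c "
from h import *
st()
cam('scene','scene1.png')"
```

```text
time_s: 3.23
eef_pos: [0.473, 0.1321, 0.1224]
tool_rot: [3.139, 0.008, -0.025]
contact_force: [-0.8, -0.7, 0.3]
gripper_width: 0.0
{'time_s': 3.2333, 'joint_positions': [0.1357, 0.4943, -0.6671, 1.9849, 0.4152, 0.809, -0.7935], 'eef_pos': [0.473, 0.1321, 0.1224], 'tool_rot': [3.1392, 0.0079, -0.0252], 'contact_force': [-0.7822, -0.67, 0.3025], 'torque': [-0.0271, 0.1043, -0.0051], 'gripper_width': 0.0001}
```

View pics/scene1.png

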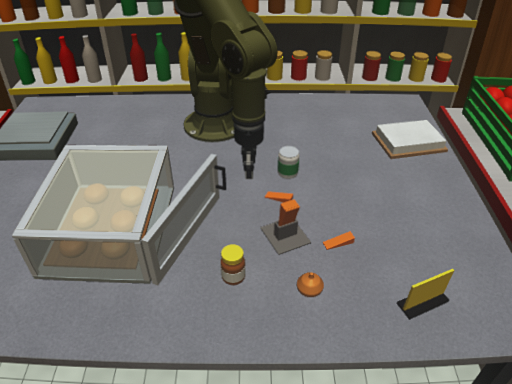

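The picture shows the gripper, closed, at about (249,165), clear of the door and handle. Next I push the door.

```bash
python3 -m handwheel '{"delta_rot":[[0,0,0],[0,0,0],[0,0,0],[0,0,0],[0,0,0],[0,0,0],[0,0,0],[0,0,0],[0,0,0],[0,0,0]],"linear":[[0,25,0],[0,25,0],[0,15,0],[0,15,0],[0,15,0],[0,15,0],[0,15,0],[0,15,0],[0,12,0],[0,10,0]],"fingers":[0,0,0,0,0,0,0,0,0,0]}'; python3 -m handwheel '{"delta_rot":[[0,0,0],[0,0,0],[0,0,0],[0,0,0]],"linear":[[0,8,0],[0,6,0],[0,4,0],[0,2,0]],"fingers":[0,0,0,0]}'
```

```text
time_s: 4.12
eef_pos: [0.4732, -0.0293, 0.1293]
tool_rot: [3.141, -0.003, -0.026]
contact_force: [-0.9, 0.2, 1.0]
gripper_width: -0.004
time_s: 4.45
eef_pos: [0.4717, -0.0485, 0.1277]
tool_rot: [3.142, -0.0, -0.026]
contact_force: [-1.9, 0.3, 2.6]
gripper_width: 0.001
```

```bash
python3 -m handwheel '{"delta_rot":[[0,0,0],[0,0,0],[0,0,0],[0,0,0],[0,0,0]],"linear":[[0,3,0],[0,3,0],[0,2,0],[0,2,0],[0,0,0]],"fingers":[0,0,0,0,0]}'; python3 -m handwheel '{"delta_rot":[[0,0,0],[0,0,0],[0,0,0],[0,0,0],[0,0,0]],"linear":[[0,2,0],[0,2,0],[0,2,0],[0,2,0],[0,0,0]],"fingers":[0,0,0,0,0]}'; python3 -c "
from h import *
cam('top','top2.png')"
```

```text
time_s: 4.87
eef_pos: [0.4712, -0.0586, 0.1271]
tool_rot: [3.142, 0.0, -0.026]
contact_force: [-0.0, 0.0, -0.8]
gripper_width: -0.004
time_s: 5.28
eef_pos: [0.4709, -0.0668, 0.1272]
tool_rot: [3.141, 0.0, -0.026]
contact_force: [-0.2, -0.5, 0.6]
gripper_width: 0.002
```

View pics/top2.png

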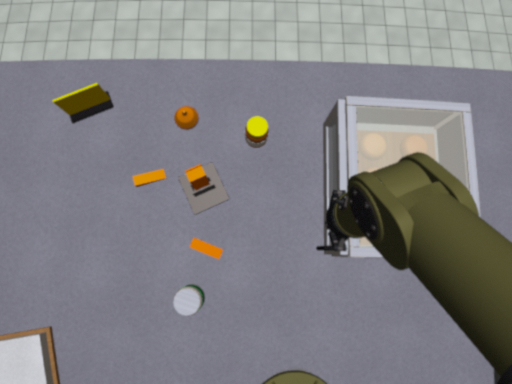

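The top view shows the door almost in line with the case front, with the handle at (325,248). I'll keep pushing until force builds.

```bash
for i in 1; do python3 -m handwheel '{"delta_rot":[[0,0,0],[0,0,0],[0,0,0],[0,0,0]],"linear":[[0,1.5,0],[0,1.5,0],[0,1.5,0],[0,0,0]],"fingers":[0,0,0,0]}'; done;  python3 -m handwheel '{"delta_rot":[[0,0,0],[0,0,0],[0,0,0],[0,0,0]],"linear":[[0,1.5,0],[0,1.5,0],[0,1.5,0],[0,0,0]],"fingers":[0,0,0,0]}'
```

```text
time_s: 5.67
eef_pos: [0.471, -0.0686, 0.1274]
tool_rot: [-3.139, -0.0, -0.024]
contact_force: [-0.6, 8.0, 0.4]
gripper_width: 0.002
time_s: 6.0
eef_pos: [0.4711, -0.0691, 0.1276]
tool_rot: [-3.134, -0.001, -0.02]
contact_force: [-1.9, 19.7, 1.2]
gripper_width: 0.0
```

```bash
python3 -m handwheel '{"delta_rot":[[0,0,0],[0,0,0],[0,0,0],[0,0,0],[0,0,0],[0,0,0],[0,0,0],[0,0,0],[0,0,0],[0,0,0]],"linear":[[0,-15,0],[0,-35,0],[0,-35,-5],[0,-30,-20],[8,-30,-20],[8,-30,-20],[8,-30,-20],[8,-30,-20],[8,-30,-10],[0,-14,0]],"fingers":[0,0,0,1,1,1,1,1,1,1]}'; python3 -m handwheel '{"delta_rot":[[0,0,7],[0,0,7],[0,0,7],[0,0,7],[0,0,7],[0,0,7],[0,0,7],[0,0,7],[0,0,7],[0,0,1.8]],"linear":[[0,0,0],[0,0,0],[0,0,0],[0,0,0],[0,0,0],[0,0,0],[0,0,0],[0,0,0],[0,0,0],[0,0,0]],"fingers":[1,1,1,1,1,1,1,1,1,1]}';  python3 -m handwheel '{"delta_rot":[[7,0,0],[7,0,0],[7,0,0],[7,0,0],[7,0,0],[7,0,0],[3,0,0]],"linear":[[0,0,0],[0,0,0],[0,0,0],[0,0,0],[0,0,0],[0,0,0],[0,0,0]],"fingers":[1,1,1,1,1,1,1]}'; python3 -c "
from h import *
st()
for n in ('wrist','scene','top'): cam(n,n+'3.png')"
```

```text
time_s: 6.83
eef_pos: [0.5195, 0.2075, 0.2451]
tool_rot: [-3.137, -0.005, -0.023]
contact_force: [0.4, 1.5, 0.1]
gripper_width: 0.977
time_s: 7.67
eef_pos: [0.5178, 0.2025, 0.2423]
tool_rot: [3.142, -0.0, -1.164]
contact_force: [0.7, -0.2, -0.3]
gripper_width: 0.998
time_s: 8.25
eef_pos: [0.5183, 0.1941, 0.2394]
tool_rot: [-2.533, -0.02, -1.168]
contact_force: [1.2, -0.4, -0.2]
gripper_width: 0.998
{'time_s': 8.25, 'joint_positions': [0.0121, 0.1706, -0.505, 2.2403, 0.7576, 0.1928, -2.3295], 'eef_pos': [0.5183, 0.1941, 0.2394], 'tool_rot': [-2.5327, -0.0201, -1.1682], 'contact_force': [1.1982, -0.4488, -0.2072], 'torque': [-0.2679, 0.5431, 0.0073], 'gripper_width': 0.9982}
```

View pics/wrist3.png

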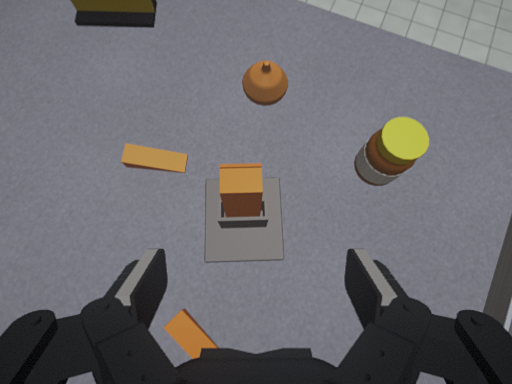

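View pics/scene3.png

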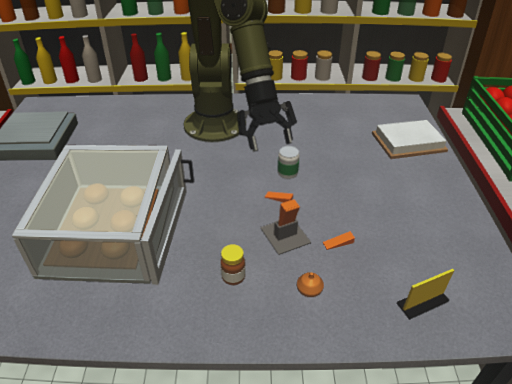

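View pics/top3.png

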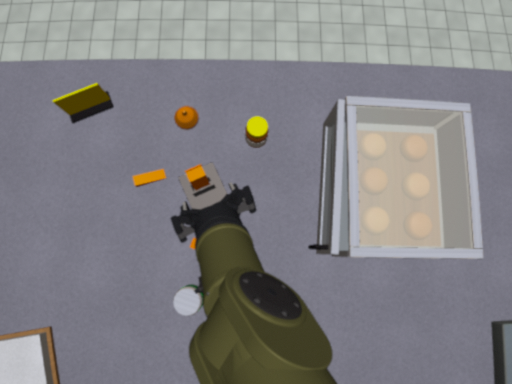

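```bash
cat >> h.py <<'E'
def rows(target, rot=None):
    """world delta to target in tool frame mm, and rot vec deg in tool frame"""
    s=status.get_state(); R=Ro.from_euler('xyz',s['tool_rot'])
    d=R.inv().apply(np.array(target)-s['eef_pos'])*1000
    print('tool mm',d.round(1),'norm',np.linalg.norm(d).round(1))
    if rot is not None: print('rotvec',np.degrees((R.inv()*rot).as_rotvec()).round(1))
    return d
def toolR(yaw,tilt):  # deg; tilt = rx about tool x after down+yaw
    return Ro.from_euler('xyz',[180,0,yaw],degrees=True)*Ro.from_euler('x',tilt,degrees=True)
E
python3 - <<'E'
from h import *
np.set_printoptions(precision=4,suppress=True)
c=load('wrist');Q=cloud(c).reshape(-1,3)
m=(abs(Q[:,0]-.585)<.05)&(abs(Q[:,1]-.236)<.05)&(Q[:,2]>.12)
F=Q[m]; print('heel',np.median(F[:,2]),cv2.minAreaRect(F[:,:2].astype(np.float32)*1000))
# near face of wedge
hsv=cv2.cvtColor(c['image'],cv2.COLOR_BGR2HSV).reshape(-1,3)
m=(abs(Q[:,0]-.585)<.05)&(abs(Q[:,1]-.236)<.05)&(Q[:,2]>.07)&(Q[:,2]<.118)&(hsv[:,1]>150)
F=Q[m]; ce=F.mean(0); u,s,vt=np.linalg.svd(F-ce); print('base face',ce,vt[2],len(F), np.degrees(np.arctan2(vt[2][1],vt[2][0])))
Q=Q.reshape(384,512,3)
print(Q[180,241],Q[168,221],Q[168,262],Q[192,221],Q[192,262])
rows([.518,.207,.166],toolR(-66.3,40))
for n in('top','scene'):
    c=load(n);Q=cloud(c).reshape(-1,3)
    m=(Q[:,0]>.36)&(Q[:,0]<.78)&(Q[:,1]>-.45)&(Q[:,1]<-.04)&(Q[:,2]>.160)&(Q[:,2]<.1735)
    F=Q[m]; print(n,np.median(F[:,2]),cv2.minAreaRect(F[:,:2].astype(np.float32)*1000))
E
```

```text
heel 0.1248750561191958 ((586.9075317382812, 237.00799560546875), (30.6678409576416, 40.08611297607422), 25.11882781982422)
base face [0.5729 0.2279 0.0969] [-0.9044 -0.4215  0.0665] 200 -155.00975794465467
[0.5854 0.2354 0.1255] [0.5894 0.2581 0.1238] [0.6504 0.2358 0.0006] [0.5673 0.2477 0.1253] [0.5823 0.2127 0.1259]
tool mm [-14.5  39.6  62.2] norm 75.1
rotvec [ 5.1 -1.3  0.1]
top 0.16994205551675978 ((566.2160034179688, -229.6806640625), (315.804931640625, 357.9685974121094), 85.30489349365234)
scene 0.16950565045101185 ((574.56494140625, -228.8826446533203), (316.017822265625, 381.06695556640625), 84.82705688476562)
```

```bash
python3 - <<'E'
from h import *
rows([.531,.212,.1775],toolR(-65,35))
E
```

```text
tool mm [-13.8  21.6  60.7] norm 65.9
rotvec [ 0.2 -2.1 -1. ]
```

```bash
python3 -m handwheel '{"delta_rot":[[0,-1,-0.5],[0,-1,-0.5],[0,0,0]],"linear":[[-7,11,30],[-7,11,30],[0,0,0]],"fingers":[1,1,1]}'; python3 - <<'E'
from h import *
st()
rows([.583,.236,.0955],toolR(-65,35))
cam('wrist','w4.png')
E
```

```text
time_s: 8.65
eef_pos: [0.5271, 0.1973, 0.2152]
tool_rot: [-2.54, -0.02, -1.162]
contact_force: [-0.1, -0.3, 0.2]
gripper_width: 0.995
{'time_s': 8.65, 'joint_positions': [0.0205, 0.2317, -0.5321, 2.2538, 1.1198, 0.1829, -2.6812], 'eef_pos': [0.5271, 0.1973, 0.2152], 'tool_rot': [-2.5395, -0.0202, -1.162], 'contact_force': [-0.1118, -0.2773, 0.1556], 'torque': [-0.2529, 0.5709, -0.0173], 'gripper_width': 0.9955}
tool mm [-15.7  12.6 136.2] norm 137.6
rotvec [ 0.5 -1.9 -0.6]
```

View pics/w4.png

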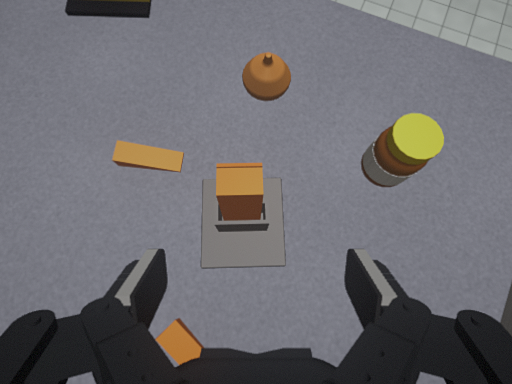

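```bash
cat > kin.py <<'E'
import numpy as np
from scipy.spatial.transform import Rotation as Ro
from scipy.optimize import least_squares
D=[([1.3125,.5083,-.2375,1.5012,.1257,1.1489,-.1548],[.2221,-.5836,.2304],[3.1415,.0018,-1.2069]),
([1.4799,.4802,-.5408,1.3115,.2435,1.413,.9322],[.2226,-.5844,.3336],[3.1399,-.0008,-.0197]),
([.1357,.4943,-.6671,1.9849,.4152,.809,-.7935],[.473,.1321,.1224],[3.1392,.0079,-.0252]),
([.0121,.1706,-.505,2.2403,.7576,.1928,-2.3295],[.5183,.1941,.2394],[-2.5327,-.0201,-1.1682]),
([.0205,.2317,-.5321,2.2538,1.1198,.1829,-2.6812],[.5271,.1973,.2152],[-2.5395,-.0202,-1.162])]
def fk(p,q,sg):
    H,a,b,c,o1,o3,o5,o7,e1,e2,e3=p
    R=Ro.from_euler('z',sg[0]*q[0]+o1); x=np.array([0,0,H])
    R=R*Ro.from_euler('y',q[1]); x=x+R.apply([e1,0,a])
    R=R*Ro.from_euler('z',sg[1]*q[2]+o3)*Ro.from_euler('y',q[3]); x=x+R.apply([e2,0,b])
    R=R*Ro.from_euler('z',sg[2]*q[4]+o5)*Ro.from_euler('y',q[5]); x=x+R.apply([e3,0,c])
    R=R*Ro.from_euler('z',sg[3]*q[6]+o7)
    return x,R
def fit():
    best=None
    for k in range(16):
        sg=[1-2*((k>>i)&1) for i in range(4)]
        for o7 in(0,1.57,3.14,-1.57):
            f=lambda p:np.concatenate([np.r_[fk(p,q,sg)[0]-x,.3*(fk(p,q,sg)[1]*Ro.from_euler('xyz',r).inv()).as_rotvec()] for q,x,r in D]+[.001*p[8:]])
            r=least_squares(f,[.3,.4,.4,.25,0,0,0,o7,0,0,0],max_nfev=200)
            if best is None or r.cost<best[0]: best=(r.cost,sg,r.x)
    return best
if __name__=='__main__':
    b=fit(); np.set_printoptions(precision=4,suppress=True); print(b[0],b[1],b[2])
    import json; json.dump([b[1],b[2].tolist()],open('kin.json','w'))
E
python3 kin.py
```

```text
3.7858303107615866e-05 [-1, -1, -1, -1] [ 0.235   0.5841  0.3792  0.3553 -0.0382  0.0124 -0.0056  3.1197  0.0087
  0.0025  0.0059]
```

```bash
cat >> kin.py <<'E'
LO=np.array([-3.08,-.24,-1.43,0,-1.52,.17,-2.89]);HI=np.array([3.08,2.05,1.35,2.5,4.66,1.96,2.89])
import json,os
if os.path.exists('kin.json'): SG,PP=json.load(open('kin.json'))
def ik(x,R,q0,n=12,seed=0):
    rng=np.random.default_rng(seed);best=None
    for i in range(n):
        s=np.array(q0) if i==0 else np.clip(np.array(q0)+rng.normal(0,.8,7),LO+.03,HI-.03)
        s=np.clip(s,LO+.031,HI-.031)
        def f(q):
            a,B=fk(PP,q,SG); return np.r_[a-x,.3*(B*R.inv()).as_rotvec(),.0005*(q-q0)]
        r=least_squares(f,s,bounds=(LO+.03,HI-.03),max_nfev=150)
        if best is None or r.cost<best.cost: best=r
    a,B=fk(PP,best.x,SG)
    return best.x,np.linalg.norm(a-x)*1000,np.degrees(np.linalg.norm((B*R.inv()).as_rotvec()))
E
cat > t.py <<'E'
from kin import *
from h import toolR
q0=D[2][0]
np.set_printoptions(precision=2,suppress=True)
for yaw in(-65,115):
  for t in(45,35,25,-35,-45,-55):
    print('grasp',yaw,t,*ik([.583,.236,.0955],toolR(yaw,t),q0))
for yaw in(-1.5,178.5):
  for t in(35,45,55,-35,-45,-55):
    print('lay',yaw,t,*ik([.52,.05,.012],toolR(yaw,t),q0))
E
python3 t.py
```

```text
grasp -65 45 [-0.13  0.61 -0.4   2.43  2.88  0.67  1.92] 0.0014164020434388146 0.0005975217297480121
grasp -65 35 [-0.24  0.52 -0.23  2.28  2.81  0.27  1.95] 0.0010469627121333107 0.0005104929593498537
grasp -65 25 [-0.57  0.51  0.27  2.1  -0.99  0.2  -0.56] 0.00951004425145736 0.003808184928856948
grasp -65 -35 [-0.31  1.01 -0.31  1.01  0.21  1.77 -1.72] 0.001971012913509287 0.00047066473025762095
grasp -65 -45 [-0.45  1.09  0.06  0.87 -0.    1.93 -1.53] 6.262832291720438 1.6180322602080457
grasp -65 -55 [-0.46  1.1   0.07  0.93 -0.    1.93 -1.52] 31.446274660119844 8.020104243090246
grasp 115 45 [-0.45  1.09  0.06  0.87 -0.    1.93  1.61] 6.262849353643147 1.6180367996522156
grasp 115 35 [-0.12  1.15 -0.95  1.01  0.61  1.91  1.1 ] 0.002907997252283237 0.0006162494367742117
grasp 115 25 [-0.05  1.05 -0.98  1.2   0.64  1.69  1.05] 0.002141001111992386 0.0005292659456350924
grasp 115 -35 [ 0.22  0.73 -1.03  2.26  1.96  0.67 -0.28] 0.0013148652553441398 0.0005681678722723125
grasp 115 -45 [ 0.26  0.88 -1.17  2.42  2.28  1.   -0.52] 0.0015135862875498105 0.0006522253386723752
grasp 115 
[... 602 characters left out ...]
5 [-0.5   0.97 -0.19  1.77  0.9   1.33 -1.34] 0.00042440328764641527 0.0002323133859190609
lay 178.5 35 [-0.02  0.95 -0.82  1.89  1.09  1.4   1.66] 0.0017383393415170703 0.0005167182204191615
lay 178.5 45 [-0.14  1.01 -0.74  1.83  1.09  1.53  1.62] 0.001785211276858564 0.0004928684714796923
lay 178.5 55 [-0.23  1.08 -0.68  1.77  1.09  1.66  1.58] 0.0018885151231735411 0.00048074809912837144
lay 178.5 -35 [ 0.38  0.76 -0.19  2.02 -0.77  0.68 -2.25] 0.0005871056200161722 0.0002637201558928861
lay 178.5 -45 [ 0.51  0.85 -0.26  1.99 -0.81  0.78 -2.14] 0.0005000383056579067 0.00022031079390407378
lay 178.5 -55 [ 0.6   0.96 -0.32  1.95 -0.84  0.88 -2.05] 0.0004783578854634377 0.0002020592178030119
```

```bash
cat > t.py <<'E'
from kin import *
from h import toolR
q0=[-.31,1.01,-.31,1.01,.21,1.77,1.42]
np.set_printoptions(precision=2,suppress=True)
for x in([.584,.236,.22],[.584,.236,.15],[.584,.236,.092]):
  for t in (0,25,35,40): print(x,t,*ik(x,toolR(115,t),q0,3))
E
python3 t.py
```

```text
[0.584, 0.236, 0.22] 0 [-0.2   0.53 -0.37  1.5   0.2   1.15  1.4 ] 0.00088652344184937 0.00026962943131133595
[0.584, 0.236, 0.22] 25 [-0.29  0.81 -0.33  1.05  0.2   1.76  1.43] 0.0001473299423162131 3.053662044713757e-05
[0.584, 0.236, 0.22] 35 [-0.45  0.89  0.06  0.91 -0.    1.93  1.61] 5.279528947964866 1.352350781652391
[0.584, 0.236, 0.22] 40 [-0.46  0.89  0.07  0.94 -0.    1.93  1.62] 17.863285420793048 4.543781137808311
[0.584, 0.236, 0.15] 0 [-0.21  0.6  -0.36  1.6   0.24  1.    1.37] 0.0009980403157446055 0.0003172412829788626
[0.584, 0.236, 0.15] 25 [-0.28  0.85 -0.33  1.14  0.21  1.62  1.41] 0.00029452028519518625 7.292633865303294e-05
[0.584, 0.236, 0.15] 35 [-0.32  0.97 -0.31  0.96  0.2   1.86  1.43] 0.00012312563779675158 2.557390610128398e-05
[0.584, 0.236, 0.15] 40 [-0.45  1.    0.06  0.89 -0.    1.93  1.61] 3.4607230848058927 0.8905680080026585
[0.584, 0.236, 0.092] 0 [-0.22  0.66 -0.34  1.66  0.27  0.88  1.34] 0.0010895538855651107 0.000358075296545502
[0.584, 0.236, 0.092] 25 [-0.28  0.9  -0.33  1.2   0.22  1.52  1.4 ] 0.00039181594261001196 0.0001025922000656496
[0.584, 0.236, 0.092] 35 [-0.31  1.02 -0.31  1.01  0.21  1.76  1.42] 8.414699666680674e-06 8.193257989214499e-07
[0.584, 0.236, 0.092] 40 [-0.33  1.08 -0.3   0.91  0.21  1.88  1.43] 0.00024902190631496035 5.257054340074451e-05
```

```bash
python3 -m handwheel '{"delta_rot":[[-7,0,0],[-7,0,0],[-7,0,0],[-7,0,0],[-6,0,0],[0,0,-7],[0,0,-7],[0,0,-7],[0,0,-7],[0,0,-7]],"linear":[[0,0,-5],[0,0,-5],[0,0,-5],[0,0,-5],[0,0,-5],[0,0,0],[0,0,0],[0,0,0],[0,0,0],[0,0,0]],"fingers":[1,1,1,1,1,1,1,1,1,1]}';python3 -m handwheel '{"delta_rot":[[0,0,-7],[0,0,-7],[0,0,-7],[0,0,-7],[0,0,-7],[0,0,-7],[0,0,-7],[0,0,-7],[0,0,-7],[0,0,-7]],"linear":[[0,0,0],[0,0,0],[0,0,0],[0,0,0],[0,0,0],[0,0,0],[0,0,0],[0,0,0],[0,0,0],[0,0,0]],"fingers":[1,1,1,1,1,1,1,1,1,1]}';python3 -m handwheel '{"delta_rot":[[0,0,-7],[0,0,-7],[0,0,-7],[0,0,-7],[0,0,-7],[0,0,-7],[0,0,-7],[0,0,-7],[0,0,-7],[0,0,-7]],"linear":[[0,0,0],[0,0,0],[0,0,0],[0,0,0],[0,0,0],[0,0,0],[0,0,0],[0,0,0],[0,0,0],[0,0,0]],"fingers":[1,1,1,1,1,1,1,1,1,1]}'; python3 - <<'E'
from h import *
st()
rows([.584,.236,.24],toolR(115,0))
E
```

```text
time_s: 9.53
eef_pos: [0.5287, 0.1895, 0.2345]
tool_rot: [-3.029, -0.131, -0.567]
contact_force: [-0.2, 0.8, 0.9]
gripper_width: 1.001
time_s: 10.37
eef_pos: [0.528, 0.1887, 0.2341]
tool_rot: [3.056, -0.147, 0.67]
contact_force: [0.2, -0.0, 0.6]
gripper_width: 1.002
time_s: 11.2
eef_pos: [0.5278, 0.1886, 0.234]
tool_rot: [2.975, 0.03, 1.883]
contact_force: [0.4, -0.0, 0.3]
gripper_width: 0.995
{'time_s': 11.2, 'joint_positions': [0.4237, 0.6328, -1.4028, 1.815, 0.8109, 1.1916, 0.6745], 'eef_pos': [0.5278, 0.1886, 0.234], 'tool_rot': [2.9752, 0.0304, 1.8833], 'contact_force': [0.3981, -0.0075, 0.2853], 'torque': [-0.0468, 0.1688, -0.0167], 'gripper_width': 0.9953}
tool mm [27.6 68.3  4.5] norm 73.8
rotvec [ 9.4  2.3 -6.9]
```

```bash
python3 -m handwheel '{"delta_rot":[[3,1,-3],[3,1,-3],[3,0,-1],[5,0,0],[6,0,0],[6,0,0],[6,0,0]],"linear":[[10,25,0],[10,25,0],[8,18,0],[0,0,0],[0,0,0],[0,0,0],[0,0,0]],"fingers":[1,1,1,1,1,1,1]}'; python3 - <<'E'
from h import *
st()
rows([.584,.236,.19],toolR(115,25))
E
```

```text
time_s: 11.78
eef_pos: [0.5818, 0.2395, 0.2443]
tool_rot: [-2.746, -0.003, 2.007]
contact_force: [0.6, 0.2, -0.5]
gripper_width: 1.004
{'time_s': 11.7833, 'joint_positions': [-0.0024, 0.9565, -1.1999, 1.0439, 0.6625, 1.9465, 1.0252], 'eef_pos': [0.5818, 0.2395, 0.2443], 'tool_rot': [-2.7462, -0.0031, 2.0067], 'contact_force': [0.6201, 0.1925, -0.5068], 'torque': [0.1839, -0.3645, 0.0396], 'gripper_width': 1.0039}
tool mm [-4.3 21.4 49.9] norm 54.5
rotvec [ 2.3 -0.2  0. ]
```

```bash
python3 -m handwheel '{"delta_rot":[[0,0,0],[0,0,0],[0,0,0],[0,0,0]],"linear":[[-1,9,22],[-1,9,22],[-1,7,18],[0,0,0]],"fingers":[1,1,1,1]}'; python3 - <<'E'
from h import *
st()
rows([.584,.236,.15],toolR(115,35))
cam('wrist','w5.png')
E
```

```text
time_s: 12.12
eef_pos: [0.5833, 0.2339, 0.1723]
tool_rot: [-2.745, 0.002, 2.004]
contact_force: [0.3, -0.2, -0.2]
gripper_width: 0.999
{'time_s': 12.1167, 'joint_positions': [0.026, 1.0153, -1.184, 1.1541, 0.6989, 1.8277, 0.995], 'eef_pos': [0.5833, 0.2339, 0.1723], 'tool_rot': [-2.7454, 0.0017, 2.0036], 'contact_force': [0.2654, -0.2204, -0.197], 'torque': [0.0952, -0.3631, 0.0015], 'gripper_width': 0.9988}
tool mm [ 1.7 10.  20. ] norm 22.4
rotvec [12.3 -0.  -0.2]
```

View pics/w5.png

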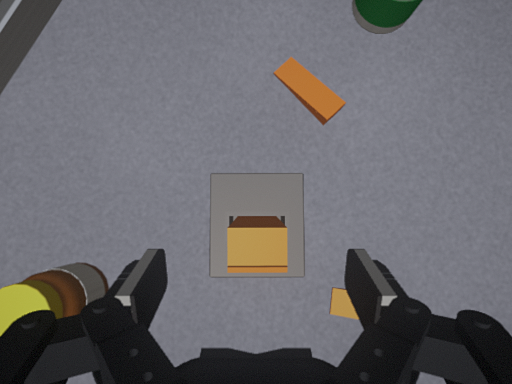

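The wedge heel is centred between the open fingers, at about (257,245). I'll tilt and go down onto it.

```bash
python3 -m handwheel '{"delta_rot":[[0,0,0],[3,0,0],[4,0,0],[4,0,0],[1.5,0,0]],"linear":[[1,8,18],[1,5,10],[0,0,0],[0,0,0],[0,0,0]],"fingers":[1,1,1,1,1]}'; python3 - <<'E'
from h import *
st()
rows([.584,.236,.092],toolR(115,35))
E
```

```text
time_s: 12.58
eef_pos: [0.587, 0.2388, 0.1448]
tool_rot: [-2.538, -0.001, 1.998]
contact_force: [0.4, 0.2, -1.1]
gripper_width: 0.994
{'time_s': 12.5833, 'joint_positions': [-0.1282, 1.08, -0.8916, 0.9343, 0.534, 1.9627, 1.1551], 'eef_pos': [0.587, 0.2388, 0.1448], 'tool_rot': [-2.5376, -0.0009, 1.998], 'contact_force': [0.4056, 0.1699, -1.0662], 'torque': [0.2998, -0.5727, 0.0335], 'gripper_width': 0.9943}
tool mm [-1.3 26.8 45.7] norm 52.9
rotvec [ 0.4 -0.3 -0.4]
```

```bash
python3 -m handwheel '{"delta_rot":[[0,0,0],[0,0,0],[0,0,0],[0,0,0],[0,0,0]],"linear":[[0,8,14],[0,8,14],[0,7,12],[-1,4,6],[0,0,0]],"fingers":[1,1,1,1,1]}'; python3 - <<'E'
from h import *
st()
rows([.584,.236,.092],toolR(115,35))
for n in('wrist','scene'):cam(n,n+'6.png')
E
```

```text
time_s: 13.0
eef_pos: [0.5839, 0.232, 0.0909]
tool_rot: [-2.536, 0.01, 1.996]
contact_force: [0.6, 0.7, -0.5]
gripper_width: 1.001
{'time_s': 13.0, 'joint_positions': [-0.11, 1.1218, -0.8864, 1.008, 0.5633, 1.8744, 1.1334], 'eef_pos': [0.5839, 0.232, 0.0909], 'tool_rot': [-2.5363, 0.0101, 1.9964], 'contact_force': [0.6225, 0.7093, -0.5112], 'torque': [0.2694, -0.5186, 0.0242], 'gripper_width': 1.0008}
tool mm [ 3.6  0.8 -1.9] norm 4.1
rotvec [ 0.3  0.1 -0.8]
```

View pics/wrist6.png

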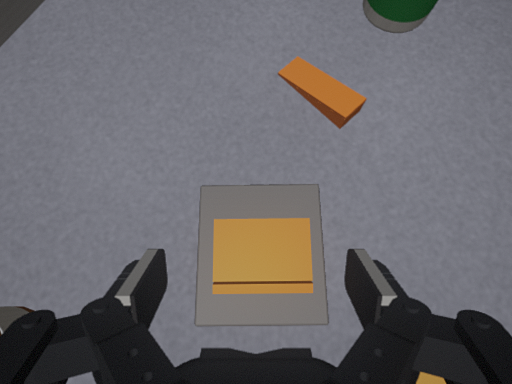

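View pics/scene6.png

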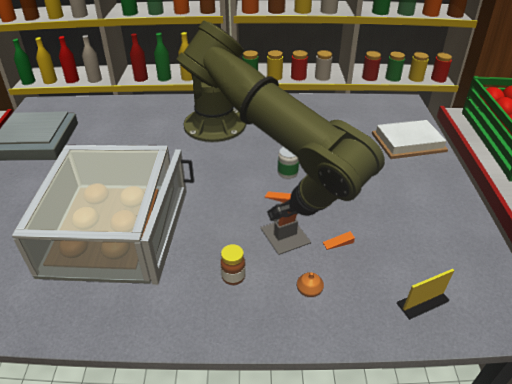

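The heel sits between the pads at about (262,255), slightly to the right. I'll shift 3 mm and close.

```bash
python3 -m handwheel '{"delta_rot":[[0,0,-0.8],[0,0,0],[0,0,0],[0,0,0],[0,0,0],[0,0,0],[0,0,0],[0,0,0],[0,0,0]],"linear":[[3,0,0],[0,0,0],[0,0,0],[0,0,0],[0,0,0],[0,0,0],[0,0,0],[0,0,0],[0,0,0]],"fingers":[1,0,0,0,0,0,0,0,0]}' 60; python3 - <<'E'
from h import *
st()
# up 90mm in tool frame
s=status.get_state();R=Ro.from_euler('xyz',s['tool_rot'])
print(R.inv().apply([0,0,10]))
E
```

```text
time_s: 13.85
eef_pos: [0.5834, 0.2349, 0.0918]
tool_rot: [-2.539, 0.006, 2.007]
contact_force: [1.8, 1.3, 4.4]
gripper_width: 0.459
{'time_s': 13.85, 'joint_positions': [-0.1131, 1.1213, -0.891, 1.0077, 0.566, 1.8747, 1.139], 'eef_pos': [0.5834, 0.2349, 0.0918], 'tool_rot': [-2.539, 0.0056, 2.0066], 'contact_force': [1.8449, 1.2706, 4.367], 'torque': [0.2503, -0.1916, -0.0217], 'gripper_width': 0.4585}
[-0.0557 -5.6678 -8.2385]
```

```bash
python3 -m handwheel '{"delta_rot":[[0,0,0],[0,0,0],[0,0,0],[0,0,0],[0,0,0]],"linear":[[0,-4,-6],[0,-5.7,-8.2],[0,-5.7,-8.2],[0,-5.7,-8.2],[0,0,0]],"fingers":[0,0,0,0,0]}'; python3 - <<'E'
from h import *
st()
E
```

```text
time_s: 14.27
eef_pos: [0.5835, 0.2355, 0.1316]
tool_rot: [-2.541, 0.006, 2.007]
contact_force: [-0.4, 0.2, -0.1]
gripper_width: 0.46
{'time_s': 14.2667, 'joint_positions': [-0.1263, 1.0765, -0.8689, 0.9737, 0.5296, 1.9233, 1.16], 'eef_pos': [0.5835, 0.2355, 0.1316], 'tool_rot': [-2.5412, 0.0056, 2.0066], 'contact_force': [-0.3522, 0.2462, -0.1237], 'torque': [0.295, -0.6134, -0.0706], 'gripper_width': 0.4597}
```

```bash
python3 -m handwheel '{"delta_rot":[[-0.8,0,0],[-1.2,0,0],[-1.5,0,0],[-2,0,0],[-3,0,0],[-3,0,0],[-3,0,0]],"linear":[[0,-5,-8],[0,-5,-8.2],[0,-5,-8.5],[0,-5,-9],[0,-5,-9],[0,-5,-9],[0,-4,-9]],"fingers":[0,0,0,0,0,0,0]}'; python3 - <<'E'
from h import *
st()
cam('scene','scene7.png')
rows([.52,.07,.2],toolR(-1.5,-20))
E
```

```text
time_s: 14.85
eef_pos: [0.5836, 0.2358, 0.1999]
tool_rot: [-2.796, 0.006, 2.007]
contact_force: [0.7, -0.1, -1.2]
gripper_width: 0.46
{'time_s': 14.85, 'joint_positions': [-0.0318, 0.8768, -0.9382, 1.1689, 0.5366, 1.7164, 1.1232], 'eef_pos': [0.5836, 0.2358, 0.1999], 'tool_rot': [-2.7962, 0.0061, 2.0069], 'contact_force': [0.7119, -0.0729, -1.1724], 'torque': [0.2413, -0.4173, 0.0161], 'gripper_width': 0.4601}
tool mm [-123.7 -119.3   46.4] norm 178.0
rotvec [-24.3  -0.4 118. ]
```

View pics/scene7.png

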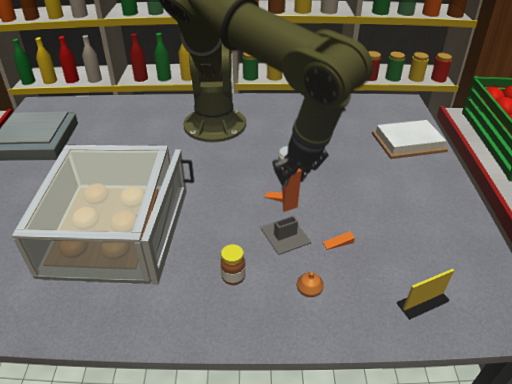

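The wedge is out of the holder, toe down, at about (291,190). Next I turn it towards the case.

```bash
python3 -m handwheel '{"delta_rot":[[-7,0,0],[-7,0,0],[-5.8,0,0],[0,0,7],[0,0,7],[0,0,7],[0,0,7],[0,0,7],[0,0,7],[0,0,7]],"linear":[[0,-3,-10],[0,-1,-10],[0,0,-10],[0,0,-5],[0,0,0],[0,0,0],[0,0,0],[0,0,0],[0,0,0],[0,0,0]],"fingers":[0,0,0,0,0,0,0,0,0,0]}';python3 -m handwheel '{"delta_rot":[[0,0,7],[0,0,7],[0,0,7],[0,0,7],[0,0,7],[0,0,7],[0,0,7],[0,0,7],[0,0,7],[0,0,4.5]],"linear":[[0,0,0],[0,0,0],[0,0,0],[0,0,0],[0,0,0],[0,0,0],[0,0,0],[0,0,0],[0,0,0],[0,0,0]],"fingers":[0,0,0,0,0,0,0,0,0,0]}'; python3 - <<'E'
from h import *
st()
rows([.50,.06,.22],toolR(-1.5,0))
E
```

```text
time_s: 15.73
eef_pos: [0.586, 0.2368, 0.2341]
tool_rot: [3.139, 0.007, 1.146]
contact_force: [0.1, 0.6, -0.8]
gripper_width: 0.461
time_s: 16.57
eef_pos: [0.5858, 0.2371, 0.2341]
tool_rot: [3.134, 0.001, -0.033]
contact_force: [-0.2, 0.1, -1.3]
gripper_width: 0.458
{'time_s': 16.5667, 'joint_positions': [-0.1383, 0.5442, -0.4898, 1.4695, 0.2703, 1.1995, -0.7006], 'eef_pos': [0.5858, 0.2371, 0.2341], 'tool_rot': [3.1342, 0.0011, -0.0329], 'contact_force': [-0.1901, 0.0676, -1.2549], 'torque': [0.0315, -0.0062, 0.0245], 'gripper_width': 0.4578}
tool mm [-79.9 179.7  15.5] norm 197.3
rotvec [ 0.4  0.1 -0.4]
```

```bash
python3 -m handwheel '{"delta_rot":[[0,0,0],[0,0,0],[0,0,0],[0,0,0],[0,0,-0.4]],"linear":[[-16,36,0],[-16,36,0],[-16,36,0],[-16,36,5],[-16,36,5]],"fingers":[0,0,0,0,0]}';python3 -m handwheel '{"delta_rot":[[-7,0,0],[-7,0,0],[-7,0,0],[-7,0,0],[-7,0,0],[-7,0,0],[-7,0,0],[-6.2,0,0],[0,0,0]],"linear":[[0,0,0],[0,0,0],[0,0,0],[0,0,0],[0,0,0],[0,0,0],[0,0,0],[0,0,0],[0,0,0]],"fingers":[0,0,0,0,0,0,0,0,0]}'; python3 - <<'E'
from h import *
st()
rows([.50,.06,.05],toolR(-1.5,-55.6))
cam('scene','scene8.png');cam('top','top8.png')
E
```

```text
time_s: 16.98
eef_pos: [0.5002, 0.0579, 0.2255]
tool_rot: [3.134, 0.0, -0.019]
contact_force: [1.6, -2.0, -0.9]
gripper_width: 0.456
time_s: 17.73
eef_pos: [0.5005, 0.0626, 0.2216]
tool_rot: [2.166, 0.008, -0.013]
contact_force: [-0.7, 0.5, -1.6]
gripper_width: 0.459
{'time_s': 17.7333, 'joint_positions': [-0.4889, 0.6751, -0.2783, 1.7113, 0.7858, 1.6364, -1.1035], 'eef_pos': [0.5005, 0.0626, 0.2216], 'tool_rot': [2.1662, 0.0078, -0.013], 'contact_force': [-0.7491, 0.4998, -1.6262], 'torque': [1.0748, 0.0451, 0.0135], 'gripper_width': 0.4589}
tool mm [   0.9 -140.6   98.4] norm 171.7
rotvec [ 0.3 -0.4  0.8]
```

View pics/scene8.png

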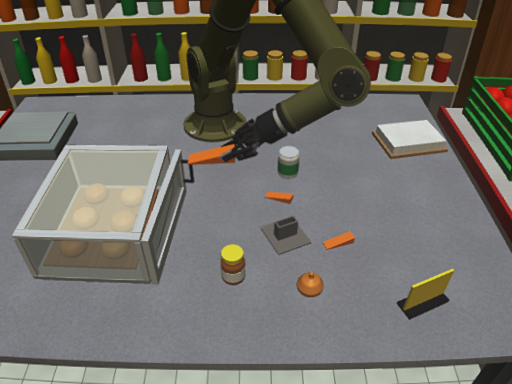

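View pics/top8.png

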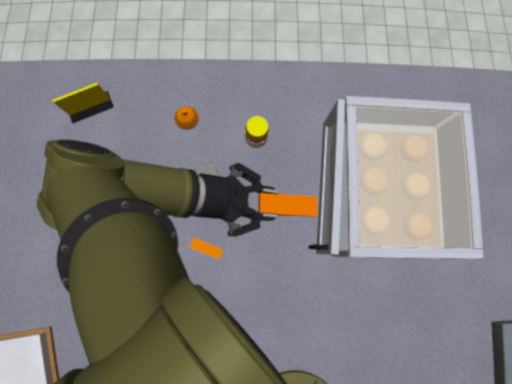

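```bash
cat > wm.py <<'E'
from h import *
def wedge(n='top',zmin=None,save=None):
    np.set_printoptions(precision=4,suppress=True)
    c=load(n);P=cloud(c);hsv=cv2.cvtColor(c['image'],cv2.COLOR_BGR2HSV)
    m=cv2.inRange(hsv,(3,150,60),(22,255,255))>0
    m&=(abs(P[...,0]-.5)<.08)&(P[...,1]>-.14)&(P[...,1]<.16)
    m=cv2.erode(m.astype(np.uint8),np.ones((3,3)))>0
    F=P[m]; 
    for k in range(3):
        A=np.c_[F[:,0],F[:,1],np.ones(len(F))]; co,*_=np.linalg.lstsq(A,F[:,2],rcond=None); r=F[:,2]-A@co; F=F[abs(r)<max(.002,2*r.std())]
    print(n,len(F),'slope deg x,y',np.degrees(np.arctan(co[:2])),'y range',np.percentile(F[:,1],[1,99]),'rect',cv2.minAreaRect(F[:,:2].astype(np.float32)*1000))
    for y in (-.08,-.04,0,.04,.08,.1): print(y, 'z top', (co[0]*.5+co[1]*y+co[2]).round(4),end='; ')
    print()
if __name__=='__main__':
    import sys
    for n in sys.argv[1:]: wedge(n)
E
python3 wm.py top scene
```

```text
top 899 slope deg x,y [-0.4509 15.8889] y range [-0.0194  0.0935] rect ((499.94451904296875, 36.891273498535156), (113.88288116455078, 36.9320182800293), 88.26813507080078)
-0.08 z top 0.1922; -0.04 z top 0.2036; 0 z top 0.2149; 0.04 z top 0.2263; 0.08 z top 0.2377; 0.1 z top 0.2434; 
scene 297 slope deg x,y [-4.026  15.6499] y range [-0.0156  0.0901] rect ((504.1344909667969, 38.75113296508789), (111.84381866455078, 37.5460090637207), 89.69793701171875)
-0.08 z top 0.1915; -0.04 z top 0.2027; 0 z top 0.214; 0.04 z top 0.2252; 0.08 z top 0.2364; 0.1 z top 0.242;
```

```bash
python3 -m handwheel '{"delta_rot":[[-3.4,0,0],[0,0,0],[0,0,0],[0,0,0],[0,0,0],[0,0,0],[0,0,0],[0,0,0]],"linear":[[0,0,0],[0,-26,15.5],[0,-34.4,20.4],[0,-34.4,20.4],[0,-34.4,20.4],[0,-26,15.5],[0,-8,5],[0,0,0]],"fingers":[0,0,0,0,0,0,0,0]}'; python3 - <<'E'
from h import *
st()
rows([.50,.06,.012])
cam('scene');cam('top','top9.png');cam('wrist','w9.png')
E
python3 wm.py top scene
```

```text
time_s: 18.5
eef_pos: [0.5014, 0.0585, 0.0346]
tool_rot: [2.113, 0.003, -0.023]
contact_force: [-0.1, -0.2, 0.3]
gripper_width: 0.456
{'time_s': 18.5, 'joint_positions': [-0.5224, 0.9776, -0.2352, 1.7671, 0.8633, 1.4391, -1.3662], 'eef_pos': [0.5014, 0.0585, 0.0346], 'tool_rot': [2.1126, 0.0025, -0.0226], 'contact_force': [-0.0733, -0.1922, 0.2615], 'torque': [1.0836, 0.023, -0.0071], 'gripper_width': 0.4561}
tool mm [ -1.3 -20.2  10.4] norm 22.7
top 538 slope deg x,y [-0.1963 12.5698] y range [-0.0232  0.0898] rect ((500.22235107421875, 33.449134826660156), (114.00206756591797, 35.39685821533203), 87.92521667480469)
-0.08 z top 0.0148; -0.04 z top 0.0237; 0 z top 0.0327; 0.04 z top 0.0416; 0.08 z top 0.0505; 0.1 z top 0.0549; 
scene 279 slope deg x,y [-0.555 12.901] y range [-0.0203  0.0887] rect ((504.63385009765625, 33.7630729675293), (39.817813873291016, 111.18135833740234), 1.5899561643600464)
-0.08 z top 0.0131; -0.04 z top 0.0222; 0 z top 0.0314; 0.04 z top 0.0406; 0.08 z top 0.0497; 0.1 z top 0.0543;
```

View pics/w9.png

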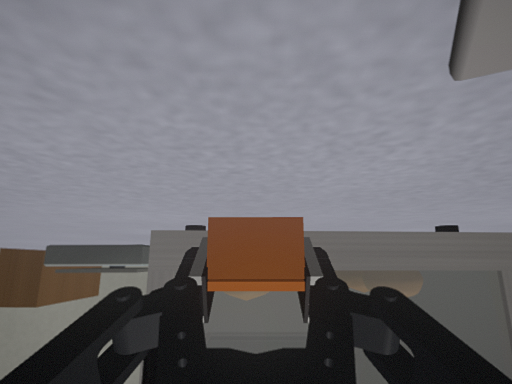

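The wrist view shows the heel at (255,255) between the pads, with the base level and the case's two feet at (195,228) and (447,228), outside the wedge's path. Now I set it down.

```bash
python3 -m handwheel '{"delta_rot":[[0,0,0],[0,0,0],[0,0,0],[0,0,0]],"linear":[[0,-7,4.1],[0,-6,3.6],[0,-3.6,2.1],[0,0,0]],"fingers":[0,0,0,0]}'; python3 -m handwheel '{"delta_rot":[[0,0,0],[0,0,0],[0,0,0],[0,0,0]],"linear":[[0,-1.3,0.8],[0,-1.3,0.8],[0,-0.9,0.5],[0,0,0]],"fingers":[0,0,0,0]}'
```

```text
time_s: 18.98
eef_pos: [0.5012, 0.0601, 0.015]
tool_rot: [2.112, 0.002, -0.019]
contact_force: [0.4, 0.1, -0.4]
gripper_width: 0.461
time_s: 19.32
eef_pos: [0.5014, 0.06, 0.0134]
tool_rot: [2.109, 0.0, -0.02]
contact_force: [-0.7, 3.7, 11.2]
gripper_width: 0.457
```

```bash
python3 -m handwheel '{"delta_rot":[[0,0,0],[0,0,0],[0,0,0],[0,0,0],[0,0,0],[0,0,0],[0,0,0]],"linear":[[0,0.9,-0.5],[0,0,0],[0,0,0],[0,0,0],[0,0,0],[0,0,0],[0,0,0]],"fingers":[0,0.85,0.85,0.85,0.85,0.85,0.85]}'; python3 -m handwheel '{"delta_rot":[[0,0,0],[0,0,0],[0,0,0],[0,0,0],[0,0,0]],"linear":[[0,0,-15],[0,0,-25],[0,0,-30],[0,0,-30],[0,0,0]],"fingers":[0.85,0.85,0.85,0.85,0.85]}';  python3 - <<'E'
from h import *
st()
cam('scene','scene10.png');cam('top','top10.png');cam('wrist','w10.png')
E
python3 wm.py top scene
```

```text
time_s: 19.9
eef_pos: [0.5013, 0.0599, 0.0125]
tool_rot: [2.111, 0.002, -0.02]
contact_force: [0.3, -0.7, -0.3]
gripper_width: 0.853
time_s: 20.32
eef_pos: [0.5033, 0.1533, 0.0658]
tool_rot: [2.12, -0.001, -0.015]
contact_force: [-0.2, 0.6, 0.3]
gripper_width: 0.856
{'time_s': 20.3167, 'joint_positions': [-0.6213, 0.9772, -0.2706, 1.5942, 0.7777, 1.5939, -1.309], 'eef_pos': [0.5033, 0.1533, 0.0658], 'tool_rot': [2.1196, -0.0006, -0.0146], 'contact_force': [-0.1892, 0.5788, 0.3163], 'torque': [0.9647, 0.0171, 0.0153], 'gripper_width': 0.8557}
top 523 slope deg x,y [-0.3287 12.4501] y range [-0.0216  0.0914] rect ((500.1227722167969, 34.774993896484375), (113.64253997802734, 34.61216354370117), 89.0721206665039)
-0.08 z top -0.008; -0.04 z top 0.0008; 0 z top 0.0096; 0.04 z top 0.0185; 0.08 z top 0.0273; 0.1 z top 0.0317; 
scene 350 slope deg x,y [-5.5261 12.083 ] y range [-0.018   0.0918] rect ((505.2544250488281, 36.057945251464844), (37.638816833496094, 111.83314514160156), 0.010988252237439156)
-0.08 z top -0.0067; -0.04 z top 0.0019; 0 z top 0.0104; 0.04 z top 0.019; 0.08 z top 0.0276; 0.1 z top 0.0318;
```

View pics/w10.png

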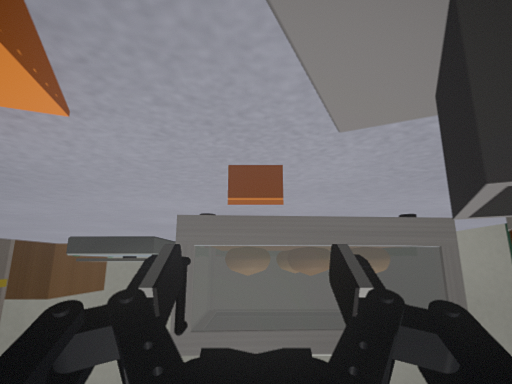

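View pics/top10.png

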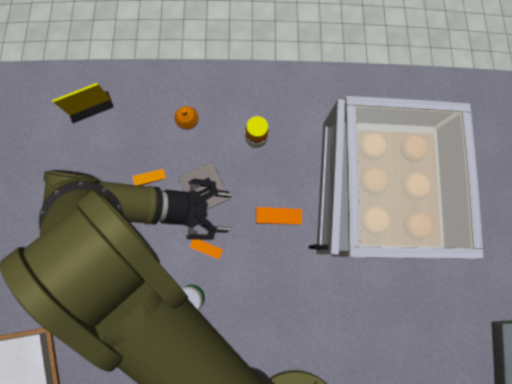

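The wrist view shows the wedge lying flat and free at (255,185), pointing at the bottom rail of the door. The top view confirms this, with the wedge at (279,216).

```bash
python3 - <<'E'
from h import *
np.set_printoptions(precision=4,suppress=True)
c=load('wrist');P=cloud(c);v,u=np.mgrid[0:384,0:512]
m=(P[...,1]<-.05)&(P[...,1]>-.11)&(P[...,2]>.018)&(P[...,2]<.05)&(P[...,0]>.42)&(P[...,0]<.74)
F=P[m];A=np.c_[F[:,0],F[:,2],np.ones(len(F))]
for k in range(4):
    co,*_=np.linalg.lstsq(A,F[:,1],rcond=None);r=F[:,1]-A@co;k=abs(r)<max(.0015,2*r.std());F=F[k];A=A[k]
print('bottom rail plane: yaw deg',np.degrees(np.arctan(co[0])),'y at x=.5',co[0]*.5+co[2]+co[1]*.03,len(F),r.std(),'x',F[:,0].min(),F[:,0].max(),'zmin',np.percentile(F[:,2],[.5,2]))
# vertical profile at x ~.55-.6
for x0 in(.48,.56,.62,.68):
    m=(abs(P[...,0]-x0)<.004)&(P[...,2]<.06)&(P[...,1]<-.02)&(P[...,1]>-.3)
    G=P[m]; o=np.argsort(G[:,2]); print(x0,[tuple(g) for g in G[o][::max(1,len(G)//14)][:,1:].round(3)])
for n in('top','scene'):
    c=load(n);P=cloud(c).reshape(-1,3)
    for a,b,nm in[(.163,.1735,'door'),(.1745,.183,'case')]:
        res=[]
        for x in np.arange(.42,.74,.03):
            m=(abs(P[:,0]-x)<.012)&(P[:,2]>a)&(P[:,2]<b)&(P[:,1]>-.13)&(P[:,1]<-.04); G=P[m]
            res.append((x.round(2),len(G),np.percentile(G[:,1],[10,50,90]).round(4).tolist() if len(G)>3 else None))
        ok=[r for r in res if r[2]]
        if len(ok)>3:
            print(n,nm,[ (r[0],r[2]) for r in ok][::3],'fit yaw',[np.degrees(np.arctan(np.polyfit([r[0] for r in ok],[r[2][k] for r in ok],1)[0])).round(2) for k in range(3)])
cc=load('wrist');cv2.imwrite('pics/w10c.png',cv2.resize(cc['image'][150:260,140:470],None,fx=2.4,fy=2.4,interpolation=cv2.INTER_CUBIC))
E
```

```text
bottom rail plane: yaw deg -4.882695850308379 y at x=.5 -0.06642296358542649 6286 0.0006693742623453758 x 0.4200584711227021 0.7399687397226651 zmin [0.0182 0.0187]
0.48 [(np.float64(-0.096), np.float64(-0.0)), (np.float64(-0.119), np.float64(0.0)), (np.float64(-0.078), np.float64(0.0)), (np.float64(-0.064), np.float64(0.015)), (np.float64(-0.066), np.float64(0.02)), (np.float64(-0.065), np.float64(0.024)), (np.float64(-0.064), np.float64(0.028)), (np.float64(-0.064), np.float64(0.031)), (np.float64(-0.066), np.float64(0.036)), (np.float64(-0.065), np.float64(0.04)), (np.float64(-0.064), np.float64(0.043)), (np.float64(-0.065), np.float64(0.048)), (np.float64(-0.07), np.float64(0.051)), (np.float64(-0.07), np.float64(0.055)), (np.float64(-0.071), np.float64(0.06))]
0.56 [(np.float64(-0.043), np.float64(-0.0)), (np.float64(-0.149), np.float64(0.0)), (np.float64(-0.159), np.float64(0.0)), (np.float64(-0.08), np.float64(0.0)), (np.float64(-0.08), np.float64(0.0)), (np.float64(-0.073), np.float64(0.015)), (np.float64(-0.071), np.float64(0.02)), (np.float64(-0.072), np.float64(0.024)), (n
[... 1885 characters left out ...]
(np.float64(0.6), [-0.1272, -0.1148, -0.1039]), (np.float64(0.69), [-0.1267, -0.115, -0.1044])] fit yaw [np.float64(-0.09), np.float64(-0.6), np.float64(-1.24)]
scene door [(np.float64(0.42), [-0.0745, -0.0658, -0.058]), (np.float64(0.51), [-0.0807, -0.0727, -0.0662]), (np.float64(0.6), [-0.0889, -0.0816, -0.0736]), (np.float64(0.69), [-0.0978, -0.089, -0.0821])] fit yaw [np.float64(-4.58), np.float64(-5.0), np.float64(-5.1)]
scene case [(np.float64(0.42), [-0.1261, -0.1127, -0.0982]), (np.float64(0.51), [-0.1266, -0.1129, -0.0998]), (np.float64(0.6), [-0.1269, -0.113, -0.1018]), (np.float64(0.69), [-0.1268, -0.1151, -0.1039])] fit yaw [np.float64(-0.2), np.float64(-0.59), np.float64(-1.44)]
```

View pics/w10c.png

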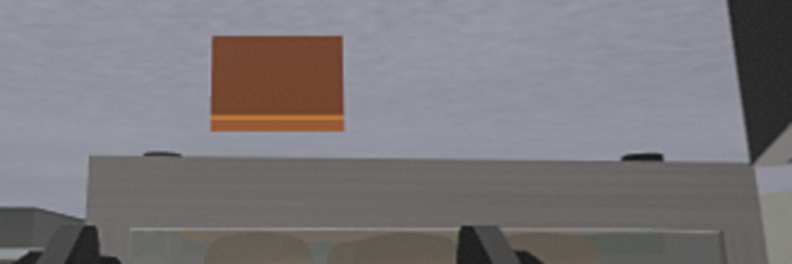

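The measured door face is at yaw −4.9° and the case front at about −1.4°. The door has bounced back about 3.5° since I shut it with ~20 N. I'll shut it again, gently.

```bash
python3 -m handwheel '{"delta_rot":[[0,0,0],[0,0,0],[0,0,0],[0,0,0],[0,0,0],[0,0,0],[0,0,0],[0,0,0],[0,0,0],[0,0,0]],"linear":[[0,25,-15.5],[0,26,-15.5],[0,25,-15.5],[0,10,17],[0,19,31],[0,19,31],[0,19,31],[0,19,31],[0,8,12],[0,0,0]],"fingers":[0,0,0,0,0,0,0,0,0,0]}'; python3 - <<'E'
from h import *
st();rows([.5,-.055,.155]);cam('scene','scene11.png')
E
```

```text
time_s: 21.3
eef_pos: [0.4982, -0.0389, 0.1562]
tool_rot: [2.107, 0.002, -0.027]
contact_force: [-0.4, -1.0, 1.1]
gripper_width: 0.001
{'time_s': 21.3, 'joint_positions': [-0.3908, 0.7409, -0.224, 1.8955, 0.9106, 1.4604, -1.2183], 'eef_pos': [0.4982, -0.0389, 0.1562], 'tool_rot': [2.1067, 0.0025, -0.0267], 'contact_force': [-0.4414, -0.9677, 1.1407], 'torque': [0.898, -0.0153, 0.0198], 'gripper_width': 0.001}
tool mm [ 2.3  7.2 14.4] norm 16.3
```

View pics/scene11.png

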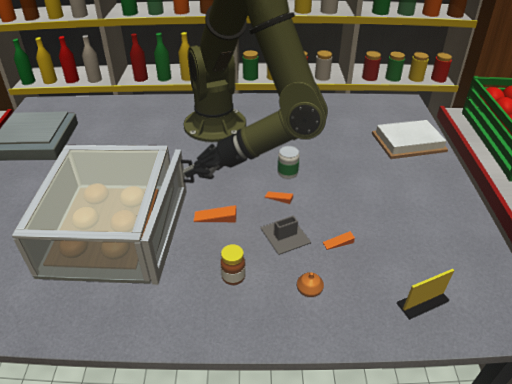

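```bash
python3 -m handwheel '{"delta_rot":[[0,0,0],[0,0,0],[0,0,0],[0,0,0],[0,0,0],[0,0,0],[0,0,0],[0,0,0]],"linear":[[0,1.5,2.6],[0,1.5,2.6],[0,1.5,2.6],[0,1.3,2.2],[0,1,1.7],[0,1,1.7],[0,1,1.7],[0,1,1.7]],"fingers":[0,0,0,0,0,0,0,0]}'; python3 -m handwheel '{"delta_rot":[[0,0,0],[0,0,0],[0,0,0],[0,0,0],[0,0,0]],"linear":[[0,1,1.7],[0,0.8,1.3],[0,0.6,1],[0,0.6,1],[0,0.6,1]],"fingers":[0,0,0,0,0]}'
```

```text
time_s: 22.02
eef_pos: [0.4994, -0.0526, 0.1547]
tool_rot: [2.111, 0.001, -0.019]
contact_force: [-0.3, 0.3, 0.0]
gripper_width: -0.002
time_s: 22.43
eef_pos: [0.4992, -0.0596, 0.1548]
tool_rot: [2.112, 0.001, -0.02]
contact_force: [0.3, -0.6, 0.5]
gripper_width: -0.002
```

```bash
python3 -m handwheel '{"delta_rot":[[0,0,0],[0,0,0],[0,0,0],[0,0,0],[0,0,0],[0,0,0],[0,0,0],[0,0,0]],"linear":[[0,0.6,1],[0,0.6,1],[0,0.6,1],[0,0.6,1],[0,0.6,1],[0,0.6,1],[0,0.6,1],[0,0.6,1]],"fingers":[0,0,0,0,0,0,0,0]}'; python3 -m handwheel '{"delta_rot":[[0,0,0],[0,0,0],[0,0,0],[0,0,0]],"linear":[[0,0.6,1],[0,0.6,1],[0,0.6,1],[0,0.6,1]],"fingers":[0,0,0,0]}';  python3 - <<'E'
from h import *
cam('top','top12.png');cam('wrist','w12.png')
E
```

```text
time_s: 23.1
eef_pos: [0.499, -0.0689, 0.1547]
tool_rot: [2.112, 0.001, -0.02]
contact_force: [0.4, 0.9, -0.6]
gripper_width: 0.001
time_s: 23.43
eef_pos: [0.4989, -0.0737, 0.1548]
tool_rot: [2.111, 0.001, -0.02]
contact_force: [1.1, -0.1, -0.3]
gripper_width: -0.003
```

View pics/w12.png

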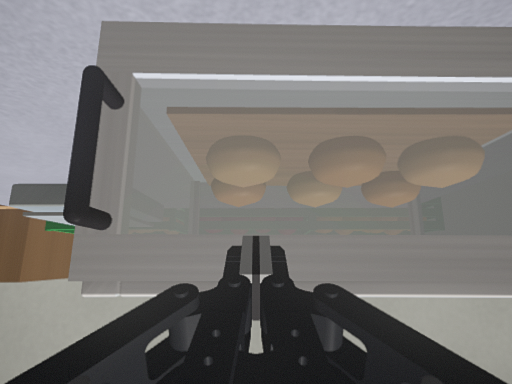

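The fingertips at (256,240) are against the door's top rail. I'll continue in small steps.

```bash
python3 -m handwheel '{"delta_rot":[[0,0,0],[0,0,0],[0,0,0],[0,0,0]],"linear":[[0,0.5,0.8],[0,0.5,0.8],[0,0.5,0.8],[0,0,0]],"fingers":[0,0,0,0]}'; python3 -m handwheel '{"delta_rot":[[0,0,0],[0,0,0],[0,0,0],[0,0,0]],"linear":[[0,0.5,0.8],[0,0.5,0.8],[0,0.5,0.8],[0,0,0]],"fingers":[0,0,0,0]}'; python3 -m handwheel '{"delta_rot":[[0,0,0],[0,0,0],[0,0,0],[0,0,0]],"linear":[[0,0.5,0.8],[0,0.5,0.8],[0,0.5,0.8],[0,0,0]],"fingers":[0,0,0,0]}'
```

```text
time_s: 23.87
eef_pos: [0.4988, -0.0766, 0.1549]
tool_rot: [2.111, 0.001, -0.02]
contact_force: [0.4, 0.5, 0.0]
gripper_width: 0.002
time_s: 24.2
eef_pos: [0.4989, -0.0781, 0.1547]
tool_rot: [2.113, 0.001, -0.019]
contact_force: [-2.0, 5.5, 1.0]
gripper_width: 0.004
time_s: 24.53
eef_pos: [0.499, -0.0784, 0.1546]
tool_rot: [2.116, 0.001, -0.016]
contact_force: [-4.6, 16.7, 7.5]
gripper_width: -0.004
```

```bash
python3 -m handwheel '{"delta_rot":[[0,0,0],[0,0,0],[0,0,0],[0,0,0],[0,0,0],[0,0,0],[0,0,0],[0,0,0],[0,0,0],[0,0,0]],"linear":[[0,-0.3,-0.5],[0,-0.3,-0.5],[0,-0.3,-0.5],[0,-0.2,-0.3],[0,-0.2,-0.3],[0,-0.2,-0.3],[0,-0.2,-0.3],[0,-0.2,-0.3],[0,-0.2,-0.3],[0,0,0]],"fingers":[0,0,0,0,0,0,0,0,0,0]}'; python3 -m handwheel '{"delta_rot":[[0,0,0],[0,0,0],[0,0,0],[0,0,0],[0,0,0],[0,0,0],[0,0,0]],"linear":[[0,-0.3,-0.5],[0,-0.3,-0.5],[0,-2,-3],[0,-5,-8],[0,-10,-17],[0,-16,-26],[0,0,0]],"fingers":[0,0,0,0,0,0,0]}'; cat > door.py <<'E'
from h import *
np.set_printoptions(precision=4,suppress=True)
for n in('top','scene'):
    c=cam(n);P=cloud(c).reshape(-1,3)
    for a,b,nm in[(.163,.1735,'door'),(.1745,.183,'case')]:
        X=[];Y=[]
        for x in np.arange(.42,.74,.02):
            m=(abs(P[:,0]-x)<.012)&(P[:,2]>a)&(P[:,2]<b)&(P[:,1]>-.13)&(P[:,1]<-.04); G=P[m]
            if len(G)>5: X.append(x);Y.append(np.percentile(G[:,1],[50,90]))
        if len(X)>3:
            for k in(0,1):
                p=np.polyfit(X,np.array(Y)[:,k],1); r=np.array(Y)[:,k]-np.polyval(p,X); g=abs(r)<.003
                p=np.polyfit(np.array(X)[g],np.array(Y)[g,k],1); print(n,nm,k,'yaw',np.degrees(np.arctan(p[0])).round(2),'y@.5',np.polyval(p,.5).round(4))
E
python3 door.py
```

```text
time_s: 25.37
eef_pos: [0.4989, -0.0781, 0.1548]
tool_rot: [2.112, 0.001, -0.02]
contact_force: [-1.4, 3.3, 1.3]
gripper_width: -0.007
time_s: 25.95
eef_pos: [0.5009, -0.007, 0.1529]
tool_rot: [2.117, 0.001, -0.014]
contact_force: [0.2, 0.6, -1.1]
gripper_width: 0.003
top door 0 yaw -1.57 y@.5 -0.0897
top door 1 yaw -1.67 y@.5 -0.0823
top case 0 yaw -0.73 y@.5 -0.1134
top case 1 yaw -1.26 y@.5 -0.101
scene door 0 yaw -1.55 y@.5 -0.0877
scene door 1 yaw -1.59 y@.5 -0.0804
scene case 0 yaw -0.9 y@.5 -0.1116
scene case 1 yaw -1.42 y@.5 -0.0987
```

Door yaw is now −1.57° and the case front about −1.4°, so it is shut and stayed shut after the slow retreat. Next is the regrasp at the thick end.

```bash
python3 -m handwheel '{"delta_rot":[[0,0,0],[0,0,0],[0,0,0],[0,0,0],[0,0,0],[0,0,0],[0,0,0],[0,0,0],[0,0,0]],"linear":[[0,-10,-17],[0,-20.9,-34.1],[0,-20.9,-34.1],[0,-20.9,-34.1],[0,-11,-18],[0,-25,15.2],[0,-25,15.2],[0,-25,15.2],[0,0,0]],"fingers":[0.2,0.6,0.85,0.85,0.85,0.85,0.85,0.85,0.85]}'; python3 - <<'E'
from h import *
st();rows([.5005,.068,.014],toolR(-1.3,-58.8))
cam('top');cam('wrist','w13.png')
E
python3 wm.py top
```

```text
time_s: 26.8
eef_pos: [0.5016, 0.1448, 0.0611]
tool_rot: [2.107, 0.007, -0.02]
contact_force: [-0.7, -0.0, -0.3]
gripper_width: 0.852
{'time_s': 26.8, 'joint_positions': [-0.6171, 0.986, -0.2625, 1.604, 0.7785, 1.5886, -1.3101], 'eef_pos': [0.5016, 0.1448, 0.0611], 'tool_rot': [2.1071, 0.0072, -0.0199], 'contact_force': [-0.7347, -0.0191, -0.2696], 'torque': [0.9357, 0.0273, -0.0026], 'gripper_width': 0.852}
tool mm [ 0.8 -1.3 90.1] norm 90.1
rotvec [0.5 0.1 0.4]
top 516 slope deg x,y [ 0.2286 12.223 ] y range [-0.0215  0.0914] rect ((500.089599609375, 34.75776672363281), (113.62425994873047, 34.52912902832031), 89.0137939453125)
-0.08 z top -0.0074; -0.04 z top 0.0013; 0 z top 0.0099; 0.04 z top 0.0186; 0.08 z top 0.0273; 0.1 z top 0.0316;
```

View pics/w13.png

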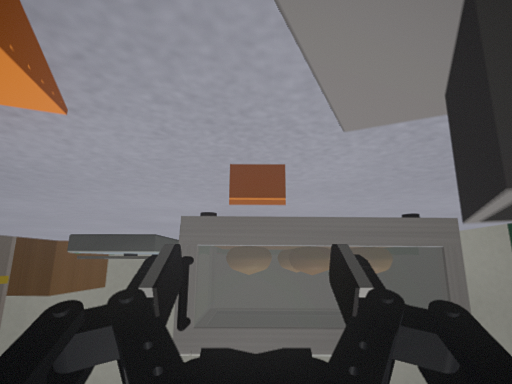

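The wedge is centred at (257,184) and the door is square behind it. I'll move straight in along the tool axis and grip.

```bash
python3 -m handwheel '{"delta_rot":[[0,0,0],[0,0,0],[0,0,0],[0,0,0],[0,0,0],[0,0,0]],"linear":[[0,0,20],[0,0,30],[0,0,20],[0,0,14],[0,0,6],[0,0,0]],"fingers":[0.85,0.85,0.85,0.85,0.85,0.85]}'; python3 - <<'E'
from h import *
st();rows([.5005,.068,.014],toolR(-1.3,-58.8))
E
```

```text
time_s: 27.4
eef_pos: [0.5019, 0.0684, 0.0201]
tool_rot: [2.111, 0.0, -0.021]
contact_force: [0.1, 0.3, -0.1]
gripper_width: 0.85
{'time_s': 27.4, 'joint_positions': [-0.5377, 1.0059, -0.2329, 1.7479, 0.8606, 1.4366, -1.3794], 'eef_pos': [0.5019, 0.0684, 0.0201], 'tool_rot': [2.111, 0.0004, -0.0212], 'contact_force': [0.0897, 0.2779, -0.1332], 'torque': [0.9196, -0.0185, 0.0021], 'gripper_width': 0.8496}
tool mm [-1.4 -5.   3.5] norm 6.3
rotvec [ 0.2 -0.1  0.1]
```

```bash
python3 -m handwheel '{"delta_rot":[[0,0,0],[0,0,0],[0,0,0],[0,0,0],[0,0,0],[0,0,0],[0,0,0],[0,0,0],[0,0,0]],"linear":[[-0.7,-2.5,1.7],[-0.7,-2.5,1.7],[0,0,0],[0,0,0],[0,0,0],[0,0,0],[0,0,0],[0,0,0],[0,0,0]],"fingers":[0.85,0.85,0.7,0.5,0.3,0.3,0.3,0.3,0.3]}' 80; python3 - <<'E'
from h import *
st()
E
```

```text
time_s: 28.15
eef_pos: [0.5003, 0.0695, 0.0133]
tool_rot: [2.112, 0.001, -0.019]
contact_force: [0.1, 3.4, 3.8]
gripper_width: 0.448
{'time_s': 28.15, 'joint_positions': [-0.5408, 1.0158, -0.2329, 1.7499, 0.8628, 1.4287, -1.3886], 'eef_pos': [0.5003, 0.0695, 0.0133], 'tool_rot': [2.1118, 0.0009, -0.0192], 'contact_force': [0.1472, 3.434, 3.8336], 'torque': [0.5375, -0.1493, 0.0205], 'gripper_width': 0.4483}
```

```bash
python3 -m handwheel '{"delta_rot":[[0,0,0],[0,0,0],[0,0,0],[0,0,0],[0,0,0],[0,0,0],[0,0,0],[0,0,0]],"linear":[[0,5.6,8.3],[0,7.7,12.9],[0,7.7,12.9],[0,7.7,12.9],[0,6.2,10.3],[0,4.1,6.9],[0,2.6,4.3],[0,0,0]],"fingers":[0.3,0.3,0.3,0.3,0.3,0.3,0.3,0.3]}'; python3 - <<'E'
from h import *
st();cam('top','top14.png');cam('wrist','w14.png')
E
python3 wm.py top; python3 door.py
```

```text
time_s: 28.82
eef_pos: [0.4983, -0.0125, 0.0136]
tool_rot: [2.111, 0.002, -0.021]
contact_force: [-0.1, -0.5, -1.1]
gripper_width: 0.45
{'time_s': 28.8167, 'joint_positions': [-0.4496, 0.9858, -0.1957, 1.8819, 0.9538, 1.3243, -1.4157], 'eef_pos': [0.4983, -0.0125, 0.0136], 'tool_rot': [2.1106, 0.0017, -0.0212], 'contact_force': [-0.1039, -0.5134, -1.0733], 'torque': [1.0597, 0.0091, -0.0342], 'gripper_width': 0.4503}
top 384 slope deg x,y [-0.0555 12.2234] y range [-0.0811  0.0079] rect ((497.26593017578125, -36.663063049316406), (89.40367126464844, 35.08182907104492), 89.04037475585938)
-0.08 z top 0.0108; -0.04 z top 0.0194; 0 z top 0.0281; 0.04 z top 0.0368; 0.08 z top 0.0454; 0.1 z top 0.0498; 
top door 0 yaw -1.52 y@.5 -0.0897
top door 1 yaw -1.61 y@.5 -0.0822
top case 0 yaw -0.63 y@.5 -0.1134
top case 1 yaw -1.29 y@.5 -0.1008
scene door 0 yaw -1.6 y@.5 -0.0877
scene door 1 yaw -1.69 y@.5 -0.0802
scene case 0 yaw -0.8 y@.5 -0.1119
scene case 1 yaw -1.36 y@.5 -0.0991
```

View pics/top14.png

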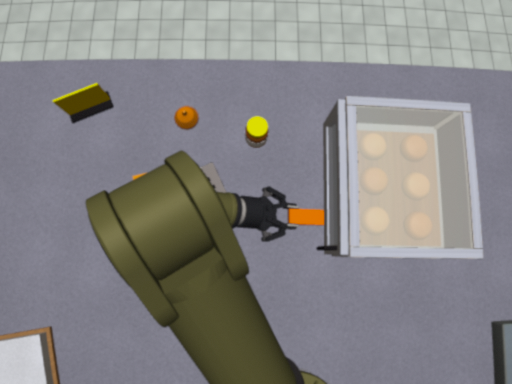

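View pics/w14.png

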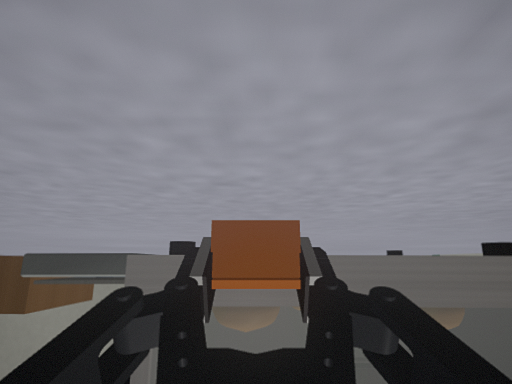

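The toe is under the rail by about 25 mm, the door is still shut, and the handle at (325,248) is clear of the gripper. I'll continue slowly to contact.

```bash
python3 -m handwheel '{"delta_rot":[[0,0,0],[0,0,0],[0,0,0],[0,0,0],[0,0,0],[0,0,0]],"linear":[[0,1.3,2.7],[0,1.3,2.7],[0,1.5,2.6],[0,1.5,2.6],[0,1,1.8],[0,0,0]],"fingers":[0.3,0.3,0.3,0.3,0.3,0.3]}'; python3 -m handwheel '{"delta_rot":[[0,0,0],[0,0,0],[0,0,0],[0,0,0]],"linear":[[0,0.5,0.9],[0,0.5,0.9],[0,0.5,0.9],[0,0,0]],"fingers":[0.3,0.3,0.3,0.3]}'; python3 -m handwheel '{"delta_rot":[[0,0,0],[0,0,0],[0,0,0],[0,0,0]],"linear":[[0,0.5,0.9],[0,0.5,0.9],[0,0.5,0.9],[0,0,0]],"fingers":[0.3,0.3,0.3,0.3]}'
```

```text
time_s: 29.52
eef_pos: [0.4987, -0.0249, 0.0133]
tool_rot: [2.111, 0.0, -0.019]
contact_force: [-0.5, 1.2, 4.1]
gripper_width: 0.452
time_s: 29.85
eef_pos: [0.4987, -0.0274, 0.0133]
tool_rot: [2.111, 0.0, -0.018]
contact_force: [-0.4, 3.4, 7.4]
gripper_width: 0.454
time_s: 30.18
eef_pos: [0.4988, -0.0299, 0.0133]
tool_rot: [2.112, -0.0, -0.018]
contact_force: [-0.3, 7.5, 9.1]
gripper_width: 0.451
```

```bash
for k in 1; do python3 -m handwheel '{"delta_rot":[[0,0,0],[0,0,0],[0,0,0],[0,0,0]],"linear":[[0,0.7,0.8],[0,0.7,0.8],[0,0.6,0.9],[0,0,0]],"fingers":[0.3,0.3,0.3,0.3]}'; done; python3 -m handwheel '{"delta_rot":[[0,0,0],[0,0,0],[0,0,0],[0,0,0]],"linear":[[0,0.6,0.9],[0,0.5,0.9],[0,0.5,0.9],[0,0,0]],"fingers":[0.3,0.3,0.3,0.3]}'; python3 -m handwheel '{"delta_rot":[[0,0,0],[0,0,0],[0,0,0]],"linear":[[0,0.5,0.9],[0,0.5,0.9],[0,0,0]],"fingers":[0.3,0.3,0.3]}'
```

```text
time_s: 30.52
eef_pos: [0.4988, -0.0305, 0.0133]
tool_rot: [2.116, -0.0, -0.016]
contact_force: [-2.3, 16.3, 13.6]
gripper_width: 0.454
time_s: 30.85
eef_pos: [0.4989, -0.0309, 0.0132]
tool_rot: [2.119, -0.001, -0.014]
contact_force: [-4.7, 29.3, 21.1]
gripper_width: 0.453
time_s: 31.1
eef_pos: [0.4989, -0.0311, 0.0131]
tool_rot: [2.121, -0.001, -0.013]
contact_force: [-6.1, 36.8, 26.5]
gripper_width: 0.452
```

It has jammed: no advance with force rising to 37 N. One more tap, then I'll relax it and release.

```bash
python3 -m handwheel '{"delta_rot":[[0,0,0],[0,0,0],[0,0,0],[0,0,0],[0,0,0]],"linear":[[0,-1,-1.8],[0,-1,-1.8],[0,1,1.8],[0,1,1.8],[0,0,0]],"fingers":[0.3,0.3,0.3,0.3,0.3]}'; python3 -m handwheel '{"delta_rot":[[0,0,0],[0,0,0],[0,0,0],[0,0,0],[0,0,0]],"linear":[[0,-0.5,-0.9],[0,-0.5,-0.9],[0,-0.5,-0.9],[0,-0.5,-0.9],[0,0,0]],"fingers":[0.3,0.3,0.3,0.3,0.3]}'
```

```text
time_s: 31.52
eef_pos: [0.4989, -0.0312, 0.0132]
tool_rot: [2.121, -0.001, -0.013]
contact_force: [-6.1, 36.3, 26.3]
gripper_width: 0.45
time_s: 31.93
eef_pos: [0.4989, -0.0311, 0.0132]
tool_rot: [2.116, -0.0, -0.015]
contact_force: [-2.0, 18.5, 14.2]
gripper_width: 0.453
```

```bash
python3 -m handwheel '{"delta_rot":[[0,0,0],[0,0,0],[0,0,0],[0,0,0],[0,0,0]],"linear":[[0,0.1,-1],[0,0.1,-1],[0,0.1,-1],[0,0,-0.6],[0,0,0]],"fingers":[0.3,0.3,0.3,0.3,0.3]}'
```

```text
time_s: 32.35
eef_pos: [0.4989, -0.031, 0.0136]
tool_rot: [2.115, 0.001, -0.018]
contact_force: [3.0, 4.3, -9.8]
gripper_width: 0.453
```

```bash
python3 -m handwheel '{"delta_rot":[[0,0,0],[0,0,0]],"linear":[[0,-0.7,0.1],[0,0,0]],"fingers":[0.3,0.3]}';python3 -m handwheel '{"delta_rot":[[0,0,0],[0,0,0],[0,0,0],[0,0,0],[0,0,0],[0,0,0]],"linear":[[0,0,0],[0,0,0],[0,0,0],[0,0,0],[0,0,0],[0,0,0]],"fingers":[0.55,0.65,0.8,0.8,0.8,0.8]}';  python3 - <<'E'
from h import *
st();cam('wrist','w15.png')
E
python3 door.py; python3 wm.py top
```

```text
time_s: 32.52
eef_pos: [0.4989, -0.0311, 0.0135]
tool_rot: [2.114, 0.001, -0.018]
contact_force: [3.8, 4.9, -7.8]
gripper_width: 0.45
time_s: 33.02
eef_pos: [0.498, -0.0325, 0.0148]
tool_rot: [2.111, 0.001, -0.02]
contact_force: [-0.6, 0.2, -0.1]
gripper_width: 0.801
{'time_s': 33.0167, 'joint_positions': [-0.4263, 0.9777, -0.1853, 1.9115, 0.9803, 1.3001, -1.4213], 'eef_pos': [0.498, -0.0325, 0.0148], 'tool_rot': [2.1108, 0.0014, -0.0201], 'contact_force': [-0.5694, 0.1794, -0.104], 'torque': [0.9243, -0.0137, -0.0113], 'gripper_width': 0.8011}
top door 0 yaw -1.47 y@.5 -0.0899
top door 1 yaw -1.71 y@.5 -0.0823
top case 0 yaw -0.67 y@.5 -0.1131
top case 1 yaw -1.29 y@.5 -0.1007
scene door 0 yaw -1.61 y@.5 -0.0875
scene door 1 yaw -1.71 y@.5 -0.0802
scene case 0 yaw -0.7 y@.5 -0.1124
scene case 1 yaw -1.51 y@.5 -0.099
top 314 slope deg x,y [-0.454  12.1384] y range [-0.0797 -0.0098] rect ((498.44989013671875, -43.907840728759766), (72.66498565673828, 32.89018249511719), 89.47246551513672)
-0.08 z top 0.0147; -0.04 z top 0.0233; 0 z top 0.0319; 0.04 z top 0.0405; 0.08 z top 0.0491; 0.1 z top 0.0534;
```

View pics/w15.png

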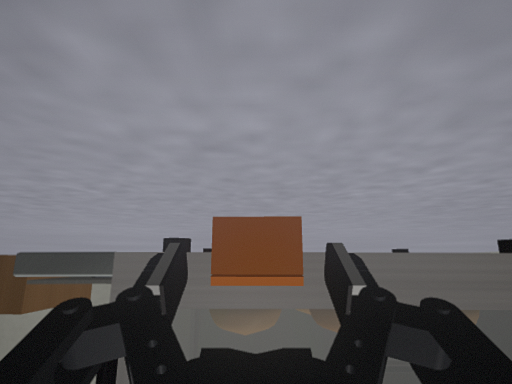

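The wedge stays in place, free between the open fingers, with its heel at (257,250). Now I withdraw and check.

```bash
python3 -m handwheel '{"delta_rot":[[0,0,0],[0,0,0],[0,0,0],[0,0,0],[0,0,0],[0,0,0],[0,0,0],[0,0,0]],"linear":[[0,0,-8],[0,0,-20],[0,0,-30],[0,0,-35],[0,10,-35],[0,20,-15],[0,0,0],[0,0,0]],"fingers":[0.8,0.8,0.8,0.8,0.8,0.8,0.8,0.8]}';  python3 - <<'E'
from h import *
st();cam('wrist','w16.png');cam('scene','scene16.png');cam('top','top16.png')
E
python3 door.py; python3 wm.py top wrist; python3 - <<'E'
from h import *
c=load('top');P=cloud(c);Q=P.reshape(-1,3)
for nm,x,y,lo in [('jar',.711,.093,.085),('can',.297,.256,.08),('onion',.755,.277,.03)]:
    m=(np.hypot(Q[:,0]-x,Q[:,1]-y)<.06)&(Q[:,2]>lo)&(Q[:,2]<.1);F=Q[m]
    if len(F): print(nm,cv2.minEnclosingCircle(F[:,:2].astype(np.float32)*1000))
E
```

```text
time_s: 33.83
eef_pos: [0.5007, 0.076, 0.1149]
tool_rot: [2.113, -0.001, -0.019]
contact_force: [-0.7, 0.0, -0.1]
gripper_width: 0.8
{'time_s': 33.8333, 'joint_positions': [-0.5408, 0.859, -0.2469, 1.7367, 0.8144, 1.5432, -1.2714], 'eef_pos': [0.5007, 0.076, 0.1149], 'tool_rot': [2.1133, -0.0008, -0.0188], 'contact_force': [-0.7303, 0.031, -0.0876], 'torque': [0.8183, 0.0162, 0.005], 'gripper_width': 0.7999}
top door 0 yaw -1.53 y@.5 -0.0896
top door 1 yaw -1.62 y@.5 -0.0823
top case 0 yaw -0.72 y@.5 -0.1131
top case 1 yaw -1.25 y@.5 -0.101
scene door 0 yaw -1.52 y@.5 -0.0879
scene door 1 yaw -1.58 y@.5 -0.0804
scene case 0 yaw -0.82 y@.5 -0.1116
scene case 1 yaw -1.4 y@.5 -0.0989
top 302 slope deg x,y [-0.1801 12.3019] y range [-0.0801 -0.0097] rect ((498.7452697753906, -44.00981521606445), (33.04384994506836, 72.9228286743164), 0.3253035843372345)
-0.08 z top 0.0146; -0.04 z top 0.0233; 0 z top 0.032; 0.04 z top 0.0408; 0.08 z top 0.0495; 0.1 z top 0.0539; 
wrist 490 slope deg x,y [0.119  9.5622] y range [-0.0674 -0.0059] rect ((499.4681396484375, -36.94260025024414), (35.94629669189453, 63.04990768432617), 0.14529910683631897)
-0.08 z top 0.0161; -0.04 z top 0.0228; 0 z top 0.0295; 0.04 z top 0.0363; 0.08 z top 0.043; 0.1 z top 0.0464; 
jar ((713.173095703125, 93.78720092773438), 26.506698608398438)
onion ((760.1215209960938, 278.3327941894531), 32.4187126159668)
```

View pics/w16.png

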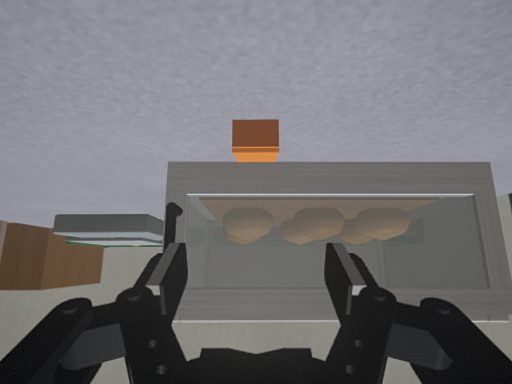

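View pics/scene16.png

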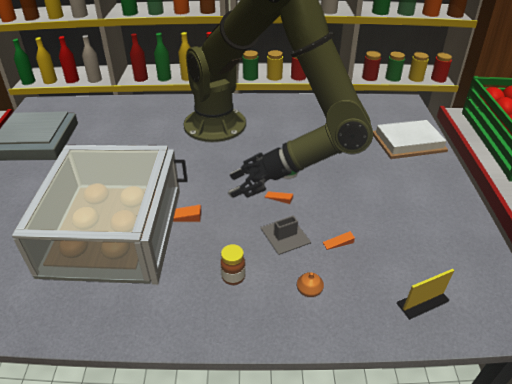

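The wrist view shows the wedge heel at (255,140) sticking out under the shut door's rail. The scene view agrees, with the wedge at (187,214) and the gripper clear. Handing in.

```bash
python3 - <<'E'
from h import *
c=load('scene');P=cloud(c).reshape(-1,3)
m=(np.hypot(P[:,0]-.297,P[:,1]-.255)<.05)&(P[:,2]>.01)&(P[:,2]<.1);print('can pts',m.sum(),np.median(P[m],0) if m.any() else '')
print(ticket.hand_in())
E
```

```text
can pts 38 [0.32592387 0.26469759 0.01587645]
the job is handed in; nothing more can be done
None
```

The wedge is jammed under the shut door, with the robot clear of everything, and I handed the job in at about 34 s. I took the large wedge out of the holder, laid it flat on the counter and let go. I then shut the door, took the wedge again by its thick end and drove it under the door until it stopped. I tapped once more before letting go.

**Door:** my first push shut it at about 20 N before I fetched the wedge, but the door bounced open about 3.5°. I shut it again gently with the wedge already lying free on the counter. Since then it has measured −1.5° to −1.7° against about −1.4° for the case front, including after the wedge was released.

**Wedge:** it advanced less than 1 mm while the drive force rose from 16 to 37 N. It did not move on release. About 45–49 mm of it is under the rail, at a gap of roughly 14 mm. I did not tug the door to test the jam.

**Jar and onion:** both measure within a few millimetres of where they started.

**Not confirmed:**
- **Can:** the arm hid it in the last pictures. An earlier picture showed it in place, but the few points I had at the end could not confirm its position.
- **Joint 6:** it read 1.963 rad once, just over its 1.96 limit, as I approached the holder.

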